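# Put the bit cassette back into its packed row

## Robot

A 7-joint arm with a two-finger parallel gripper is mounted at the origin on a cart in front of the work surface, level with it; the furniture and walls round the work are solid. World frame = base frame: x ahead of the robot, y to its left, z up, the work surface at z = 0. Lengths are in m, angles in degrees, forces in N, time in s.
With the tool pointing down it reaches from about 0.35 to 0.9 m from the base axis. Payload 19.9 kg.
Tool frame: the origin (TCP) lies midway between the tips of the shut fingers; the grasp point (between the pads) lies 19 mm behind it; z points along the fingers, x is the direction in which the jaws open and shut, and the axes are right-handed (so a half turn about z gives the same grasp; the last joint's range is limited). The gripper opens to 85 mm and grips with 20 to 120 N. Pads are 22 mm wide; open, the fingers measure 114 mm over their backs; the gripper's body (76 mm by 85 mm) begins 54 mm behind the grasp point. The pads swing forward as they close: fully open they stand 13 mm farther back than shut.
Start: joints at [71.82, 23.915, -0.59, 92.452, 0.269, 63.638, -3.037], TCP at [0.17, -0.601, 0.231] pointing down, gripper open.
Joint ranges: [-161.28, 161.28], [-22.2, 115.67], [-73.04, 71.86], [3.21, 147.25], [-68.34, 248.33], [10.77, 114.83], [-161.83, 161.83]. Speed limits (degrees/s): [108.29, 108.29, 136.94, 136.94, 172.46, 172.46, 172.46].

## Interface

Orientations are given as a 3x3 rotation matrix whose columns are the frame's x, y, z axes.
In Python, from plant import ctrl, optics gives the robot as it stands.
- The arm moves only by the shell command python3 -m creep 'ROWS' [FORCE]. ROWS is JSON, a list that holds one entry, the list of rows, each a list of 7 numbers: the opening, from 0 (shut) to 1 (fully open), then the shift along the tool's x, y, z in mm, then the turn, a rotation vector about the tool's x, y, z in rad. A call has 1 to 12 rows; each row is the pose to reach, as a shift and turn from the pose measured when the call began, along the tool's axes at that moment; what a row does not reach only later rows make up. A row lasts 1/10 s, in which the tool goes at most 50 mm and 8.59 degrees, less where a joint would pass 70% of its speed; a pose out of reach is approached as far as the arm can. A call with a gripper value outside its range is refused whole. The fingers move at their own pace and stop on an object; FORCE is the grip in N (left out, the last holds). Time passes only in rows, so rows that repeat a pose let the fingers close. It gives the time, the measured TCP pose, the force and the opening at its end, in the units of the state.
- ctrl.read_state(): the state, without advancing time (a new reading comes with each control period).
- optics.get_image(name): name is "scene" or "top"; returns the picture (384x512x3 uint8, red, green, blue); there is no depth.
- optics.get_calibration(name): a dict with "fx", "fy", "cx", "cy" (pixels), "dist_coeffs" ([k1, k2, p1, p2, k3] as OpenCV has them; the pictures are not rectified), "view" (4x4, takes a point from world to camera coordinates). Camera axes: x right, y down, z forward; pixel columns grow to the right and rows downward; lengths in m; the calibration is good to about 2 mm. A picture is of the moment at which its call begins. get_calibration takes no time and is no camera call.
- ctrl.job_done(): hands the job in, once; it reports no verdict.
The state is a dict: "clock": time; "qpos": joint angles; "qd": joint speeds; "effort": joint torques, N m; "tcp_pos": TCP position; "eef_rot": TCP orientation; "contact_force": force on the tool from outside, world axes, zero at the start; "wrist_torque": the same for the moment, N m; "width": opening from 0.0 (shut) to 1.0 (fully open).
Only numpy, scipy, OpenCV 4.12 (cv2) and the standard library are available. Lean on these libraries where they do the work, as an engineer would, in place of code of your own. Each camera call takes 0.05 s, during which the arm holds its last target.

## Task

Put the loose green cassette back into the sprung rack, nose first, immediately to the left of the white cassette: ease its nose in between the white one and that one's left neighbour and push it fully home, so that all five stand upright with their rear ends flush. Do not topple the cassettes in the row or pull them out, and leave the dish, the oval pad and the marking gauge alone.

Things in the scene. Friction and masses are not known exactly. Their poses are not given: they have to be found in the camera images.
- cassette_green_center (a point): Loose GREEN plastic cassette, 0.13 to 0.22 kg, on edge on the bench right of the rack, nose away from the robot: 110 mm long (x, to the nose), 24 thick (y), 80 high (z). The front 32 mm taper in plan to a rounded nose 5 mm wide; The plastic is slick (friction about 0.2). The rear end is flat, its upright corners rounded 8 mm. Point: its centre, half-way up, 55 mm from either end.
- cassette_green_nose (a point): The tip of the green cassette's tapered nose, half-way up (55 mm ahead of the centre).
- cassette_white_center (a point): WHITE cassette, same size, shape, centre point and axes as the green one (nose to +x, inward), loose in the rack's row, in any of the three right-hand places; the green cassette belongs immediately to its left.
- cassette_grey_1_center (a point): A GREY cassette in the row, same size, shape, point and axes, loose.
- cassette_grey_2_center (a point): The other GREY cassette in the row, the same.
- cassette_blue_center (a point): BLUE cassette, always the leftmost of the four in the row, next to the follower; same size, shape, point and axes, loose.
- rack: Fixed plywood rack, 145 mm deep, 171 wide, 106 high. Origin at bench-top level under the middle of the stowed cassettes' length; x points into the rack, y left along the row, z up. Floor 6 mm thick. Four cassettes stand side by side without gaps, noses at the back wall (inner face x = +55.5 mm), rear ends level at x = -55 mm. Right wall's inner face y = -75 mm.
- rack_bar (a point): Middle of the underside of the wooden tie bar across the rack's front: 24 mm wide (rack x -77 to -53 mm), 12 mm thick, underside 94 mm above the bench. It overhangs the rear ends by 22 mm, so an upright tool cannot push them home: lean it back toward the robot to reach under. Below the bar the front is open; behind the bar the top is open.
- follower (a joint): Travel of the sprung follower plate in m: about 0 with four cassettes in the row, grows to the left as the row is spread, about 0.024 with five; stop at 0.036. Its spring presses the row to the right against the rigid wall with about 3 N at 0, about 4 N at 0.024, so the white cassette and those right of it cannot give way: only those left of the new one move.
- tin_dish: Tin dish, 109 mm across, 36 mm high, bystander left of the rack; origin at the centre of its underside.
- oval_pad: Oval wooden pad, 96 x 134 x 30 mm, bystander left of the rack; origin at the centre of its underside.
- marking_gauge: Wooden marking gauge, 28 x 62 x 120 mm, standing on the bench right of the rack as a bystander; origin at the centre of its underside.
Things that resemble listed ones, but are neither listed nor needed, are in the scene too. Several things look just like the part that bears cassette_green_center: the one meant starts farthest from the robot's base.

How it is judged (in metres and radians):
At the end, for the whole second after the job is handed in: Green cassette nose first, 18-31 mm left of the white one (centres), none between, square to the rack within 0.08 rad; all five cassettes within 7 mm of stowed depth (rack x = 0), on the rack floor (centre 40-52 mm above the bench), upright within 0.08 rad (x of cassette_green_center in the frame of rack between -0.007 and 0.007 m and z of cassette_green_center in the frame of rack between 0.04 and 0.052 m and x of cassette_green_nose in the frame of rack above 0.04 m and y of cassette_green_center in the frame of cassette_white_center between 0.018 and 0.031 m and angle between the x axis of cassette_green_center and the x axis of rack, either way round below 0.08 rad and angle between each of cassette_green_center, cassette_white_center, cassette_grey_1_center, cassette_grey_2_center, cassette_blue_center's own z axis and vertical below 0.08 rad and x of cassette_white_center in the frame of rack between -0.007 and 0.007 m and z of cassette_white_center in the frame of rack between 0.04 and 0.052 m and x of cassette_grey_1_center in the frame of rack between -0.007 and 0.007 m and z of cassette_grey_1_center in the frame of rack between 0.04 and 0.052 m and x of cassette_grey_2_center in the frame of rack between -0.007 and 0.007 m and z of cassette_grey_2_center in the frame of rack between 0.04 and 0.052 m and x of cassette_blue_center in the frame of rack between -0.007 and 0.007 m and z of cassette_blue_center in the frame of rack between 0.04 and 0.052 m and (y of cassette_grey_1_center in the frame of cassette_white_center above 0.041 m or y of cassette_grey_1_center in the frame of cassette_white_center below -0.017 m) and (y of cassette_grey_2_center in the frame of cassette_white_center above 0.041 m or y of cassette_grey_2_center in the frame of cassette_white_center below -0.017 m) and (y of cassette_blue_center in the frame of cassette_white_center above 0.041 m or y of cassette_blue_center in the frame of cassette_white_center below -0.017 m)); the robot touches nothing.
It fails at once if a cassette of the row is toppled (tilted more than 0.4 rad) or pulled out of the row by more than 40 mm (angle between any of cassette_white_center, cassette_grey_1_center, cassette_grey_2_center, cassette_blue_center's own z axis and vertical above 0.4 rad or x of any of cassette_white_center, cassette_grey_1_center, cassette_grey_2_center, cassette_blue_center in the frame of rack below -0.04 m).
It fails at once if the dish, the oval pad or the marking gauge is moved more than 30 mm (distance of any of tin_dish, oval_pad, marking_gauge from where it was at the start of the episode above 0.03 m).
It also fails if it takes over 58 s, if anything falls off the work surface, if the arm or the gripper's body presses on something with over 40 N, if the wrist force passes 120 N, or if a joint passes its speed limit or range.

## Working session

There is one attempt and no reset: what is moved stays moved. The work goes in short steps, Python scripts to look and compute and a shell command to move; the robot and the scene stay as the last step left them, time stands still between calls to the robot, and variables do not carry over. Pictures are saved under pics/ and viewed, and the job is handed in when it is done.

```bash
ls; mkdir -p pics
python3 - <<'E'
from plant import ctrl, optics
import cv2
for n in("scene","top"):
    im=optics.get_image(n); cv2.imwrite(f"pics/{n}0.png",im[:,:,::-1])
    c=optics.get_calibration(n); print(n,c)
s=ctrl.read_state(); print(s)
E
```

```text
pics
scene {'fx': 352.94065226202264, 'fy': 352.94065226202264, 'cx': 254.3312559626483, 'cy': 186.5461595571802, 'dist_coeffs': array([0.02077149, 0.        , 0.        , 0.        , 0.        ]), 'view': array([[-0.74456543, -0.66752948, -0.00516911,  0.37977982],
       [-0.36973313,  0.4188245 , -0.8293874 ,  0.26642712],
       [ 0.55580548, -0.61562199, -0.55865001,  0.86634912],
       [ 0.        ,  0.        ,  0.        ,  1.        ]])}
top {'fx': 490.3227361568975, 'fy': 490.3227361568975, 'cx': 243.19536424654555, 'cy': 187.77480954766312, 'dist_coeffs': array([-0.18882835,  0.        ,  0.        ,  0.        ,  0.        ]), 'view': array([[ 0.01449818, -0.99962091,  0.02340611, -0.05111979],
       [-0.98468513, -0.01834112, -0.17337473,  0.54317608],
       [ 0.1737383 , -0.02053403, -0.98457776,  1.45324057],
       [ 0.        ,  0.        ,  0.        ,  1.        ]])}
{'clock': 0.1, 'qpos': array([71.82085861, 23.9455489 , -0.58955232, 92.48028134,  0.26884019,
       63.63851579, -3.03732406]), 'qd': array([-0.01844047, -0.05138821, -0.04532976, -0.08406847,  0.12744264,
        0.14313819, -0.02752722]), 'effort': array([ 2.54494313e-03, -8.65816355e+01,  6.80976659e-01, -4.35631907e+01,
        1.93358335e-02,  4.81100375e-03,  2.08420552e-04]), 'tcp_pos': array([ 0.1700939 , -0.60109679,  0.23072592]), 'eef_rot': array([[ 2.72284564e-01, -9.62216697e-01, -3.79243932e-04],
       [-9.62216148e-01, -2.72284815e-01,  1.03189807e-03],
       [-1.09617191e-03,  8.39447206e-05, -9.99999396e-01]]), 'contact_force': array([ 0.13349107, -0.32701275, -0.35565976]), 'wrist_torque': array([ 0.02159637,  0.04362347, -0.01891178]), 'width': 1.003625790598066}
```

View pics/scene0.png

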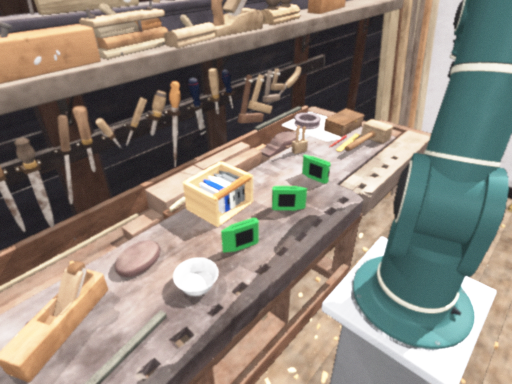

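View pics/top0.png

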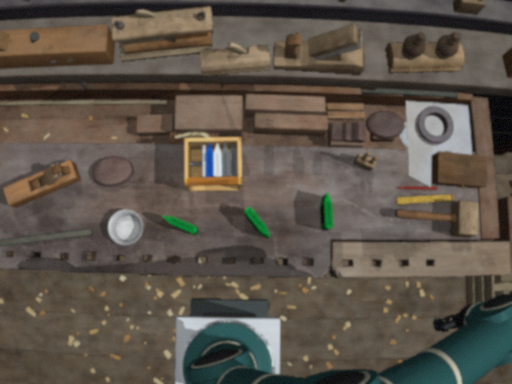

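In the top view the three green cassettes are at about (180,224), (257,222) and (327,211). Only the last two are right of the rack. I'll compute positions and distances from the base, and enlarge crops.

```bash
cat > h.py <<'E'
import numpy as np, cv2
from plant import ctrl, optics
def cal(n):
    c=optics.get_calibration(n); K=np.array([[c['fx'],0,c['cx']],[0,c['fy'],c['cy']],[0,0,1]]); return K,np.array(c['dist_coeffs']),np.array(c['view'])
def ray(n,px):
    K,d,V=cal(n); u=cv2.undistortPoints(np.array(px,float).reshape(-1,1,2),K,d).reshape(-1,2)
    R=V[:3,:3]; o=-R.T@V[:3,3]; return o,np.c_[u,np.ones(len(u))]@R
def onz(n,px,z):
    o,D=ray(n,px); return o+D*((z-o[2])/D[:,2])[:,None]
def proj(n,P):
    K,d,V=cal(n); return cv2.projectPoints(np.array(P,float).reshape(-1,1,3),cv2.Rodrigues(V[:3,:3])[0],V[:3,3],K,d)[0].reshape(-1,2)
def grab(n,name,box=None,s=1):
    im=optics.get_image(n)[:,:,::-1].copy(); 
    save(im,name,box,s); return im
def save(im,name,box=None,s=1):
    if box: x0,y0,x1,y1=box; im=im[y0:y1,x0:x1]
    cv2.imwrite('pics/'+name,cv2.resize(im,None,fx=s,fy=s,interpolation=cv2.INTER_CUBIC))
def greens(im):
    hsv=cv2.cvtColor(im,cv2.COLOR_BGR2HSV); m=cv2.inRange(hsv,(45,120,60),(75,255,255))
    cs=cv2.findContours(m,cv2.RETR_EXTERNAL,cv2.CHAIN_APPROX_NONE)[0]
    return [c for c in cs if cv2.contourArea(c)>60],m
E
python3 - <<'E'
from h import *
im=cv2.imread('pics/top0.png'); cs,m=greens(im)
for c in cs:
    r=cv2.minAreaRect(c); b=cv2.boxPoints(r)
    P=onz('top',c.reshape(-1,2),0.08)[:,:2]
    rr=cv2.minAreaRect((P*1000).astype(np.float32))
    print(r,'world',rr, 'dist',np.linalg.norm(rr[0]))
save(im,'a.png',(290,180,370,245),8)
save(im,'b.png',(170,125,255,205),7)
s=cv2.imread('pics/scene0.png'); save(s,'c.png',(170,145,345,260),4.5)
E
```

```text
((179.78109741210938, 223.82545471191406), (37.0, 8.615386009216309), 22.61986541748047) world ((426.53411865234375, 144.92445373535156), (110.56078338623047, 25.485376358032227), 68.59797668457031) dist 450.4824654356945
((257.537109375, 222.3787078857422), (35.60203170776367, 8.935688018798828), 50.710594177246094) world ((435.085205078125, -85.37408447265625), (105.63567352294922, 26.677305221557617), 39.8646240234375) dist 443.3823067933793
((327.5262145996094, 210.52369689941406), (35.056209564208984, 8.389519691467285), 87.1375961303711) world ((474.00531005859375, -295.61041259765625), (105.98957061767578, 25.544906616210938), 2.267772674560547) dist 558.6291703804055
```

View pics/a.png

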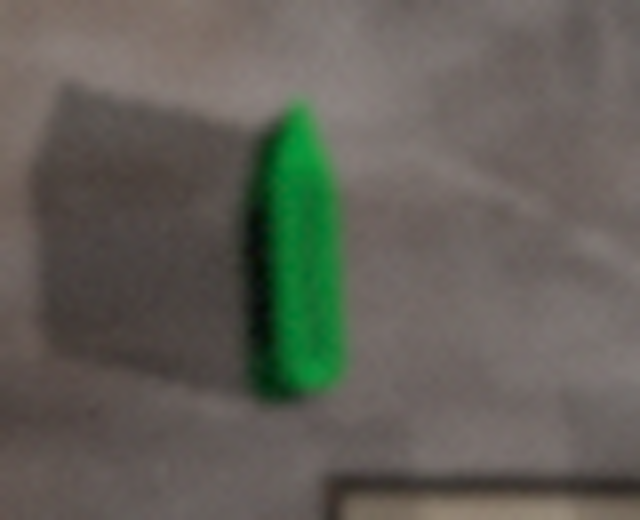

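View pics/b.png

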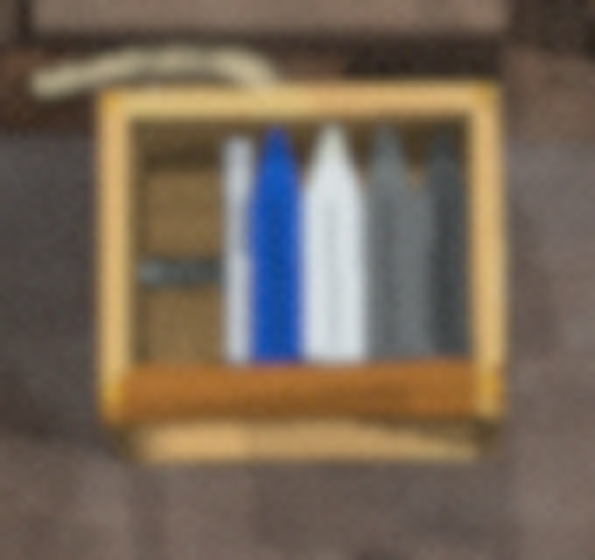

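View pics/c.png

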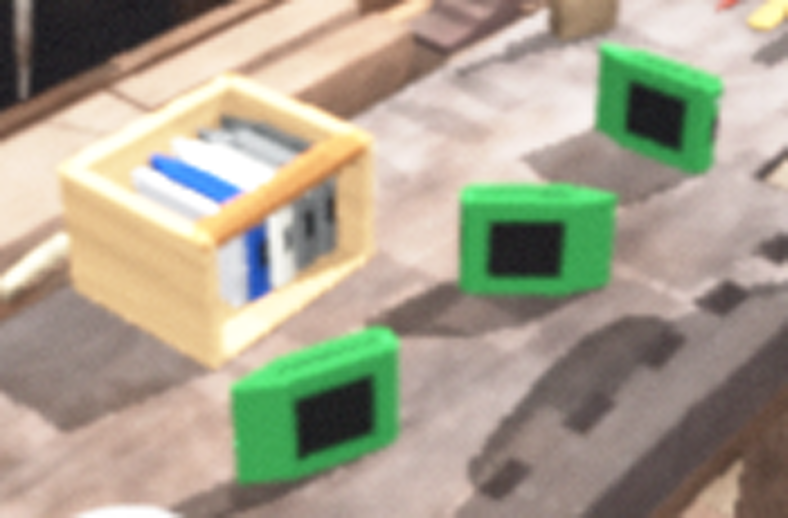

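The target is the cassette at (327,211). It is right of the rack with its nose away, 0.559 m from the base, while the look-alikes are at 0.443 and 0.450 m. The row from left to right is blue, white, grey, grey, so the slot is between blue and white. Next I'll measure it precisely.

Run:
```python
from h import *
im=cv2.imread('pics/top0.png'); hsv=cv2.cvtColor(im,cv2.COLOR_BGR2HSV)
# green top face: bright
G=im[180:245,290:370,1].astype(int)-im[180:245,290:370,2]
for r in range(190,232,3): 
    row=G[r-180]; print(r,row[28:48], im[r,318:338,1])
# rack wood mask
m=cv2.inRange(hsv,(8,70,110),(30,255,255)); m[:, :170]=0; m[:,255:]=0; m[:130]=0;m[200:]=0
c=max(cv2.findContours(m,cv2.RETR_EXTERNAL,cv2.CHAIN_APPROX_NONE)[0],key=cv2.contourArea)
print(cv2.minAreaRect(c), cv2.boundingRect(c))
for r in (150,155,160,165,170,174): print(r,[tuple(int(v) for v in im[r,x]) for x in range(196,245)])
```

```text
190 [-11 -11 -11 -10 -10 -10  -9  -9  -9  -8  -8  -7  -7  -9 -11 -10 -10  -8
  -8  -7] [121 123 127 126 126 128 128 126 127 125 125 127 127 128 125 124 125 125
 123 123]
193 [-11  -9 -10  -7 -10  -7  -2  12  48  66  42  13  -3  -6  -8  -7  -7  -8
 -11  -7] [123 124 123 124 124 124 122 119 132 139 138 135 131 131 131 131 129 127
 121 123]
196 [ -4  -7  -7  -4   3   9  31  76 117 128 102  55  17  -2  -8  -9  -8  -8
  -9  -8] [ 86  86  92  89  82  71  71  94 126 143 145 138 130 124 121 120 120 118
 117 117]
199 [ -6  -7  -4   6  20  53  80 108 135 138 132 110  65  22  -1  -8 -10  -9
  -9  -7] [ 79  80  77  64  54  59  86 123 143 149 147 149 140 129 125 121 123 121
 120 119]
202 [ -9  -3   3  18  33  66  86 119 114 113 111 112  98  58  15  -3  -8  -9
  -9  -7] [ 79  77  68  58  51  70 102 119 126 127 125 129 131 129 119 116 112 110
 108 110]
205 [ -5   1  11  18  28  51  85 100 107 109  92 101 104  75  31   4  -8 -11
 -13 -10] [ 78  71  57  44  39  59  93 115 124 119 111 114 121 122 110 102 100  99
  96  98]
208 [ -6   1   4  11  14  33  68  98 109 106  87 102 112  85  43   6  -7 -11
 -1
[... 5358 characters left out ...]
0, 138), (146, 153, 160), (187, 186, 181), (191, 180, 173), (175, 143, 130), (172, 104, 77), (172, 83, 28), (166, 77, 24), (155, 74, 23), (160, 74, 25), (168, 82, 32), (178, 109, 82), (194, 156, 142), (213, 200, 190), (218, 213, 205), (217, 212, 205), (211, 208, 201), (214, 211, 203), (221, 216, 210), (217, 214, 206), (193, 190, 184), (147, 144, 141), (117, 115, 111), (104, 105, 102), (101, 100, 98), (104, 103, 99), (105, 105, 103), (108, 106, 102), (109, 110, 108), (111, 108, 106), (98, 96, 96), (81, 82, 80), (73, 73, 74), (73, 73, 72), (74, 75, 76), (80, 84, 91), (86, 111, 131), (99, 147, 177), (113, 171, 207), (115, 175, 209), (107, 156, 183), (89, 118, 136), (83, 95, 108), (83, 90, 104)]
```

Run:
```python
from h import *
P=onz('top',[(327.0,192.3),(328.6,228.0),(327.45,205),(328.4,223)],0.08)
print(P.round(4)); 
for a,b in((0,1),(2,3)):
    d=P[a]-P[b]; print('len',np.linalg.norm(d),'yaw',np.degrees(np.arctan2(d[1],d[0])))
print('bw',onz('top',[(212.45,155),(212.5,174),(221.6,155),(221.7,174),(205.2,155),(205.2,174)],0.086).round(4))
# noses of blue and white from crop
print('noses',onz('top',[(170+276/7,125+128/7),(170+332/7,125+124/7)],0.086).round(4))
print('bar top corners', onz('top',[(170+102/7,125+418/7),(170+500/7,125+415/7),(170+120/7,125+362/7),(170+475/7,125+360/7)],0.106).round(4))
print('back corners', onz('top',[(170+100/7,125+88/7),(170+500/7,125+85/7)],0.106).round(4))
s=cv2.imread('pics/scene0.png'); save(s,'d.png',(180,155,260,225),9)
save(s,'e.png',(295,145,335,190),12)
```

```text
[[ 0.5292 -0.2948  0.08  ]
 [ 0.4211 -0.2983  0.08  ]
 [ 0.4904 -0.2956  0.08  ]
 [ 0.4361 -0.2978  0.08  ]]
len 0.10809832780753686 yaw 1.8609778100733603
len 0.05437914257492309 yaw 2.3517531519958195
bw [[0.636  0.053  0.086 ]
 [0.5774 0.0513 0.086 ]
 [0.6365 0.0253 0.086 ]
 [0.578  0.0237 0.086 ]
 [0.6356 0.0749 0.086 ]
 [0.577  0.0731 0.086 ]]
noses [[0.6724 0.0631 0.086 ]
 [0.6746 0.0389 0.086 ]]
bar top corners [[ 0.5397  0.1319  0.106 ]
 [ 0.5441 -0.0356  0.106 ]
 [ 0.5638  0.1251  0.106 ]
 [ 0.5675 -0.0247  0.106 ]]
back corners [[ 0.6834  0.1381  0.106 ]
 [ 0.688  -0.0334  0.106 ]]
```

View pics/d.png

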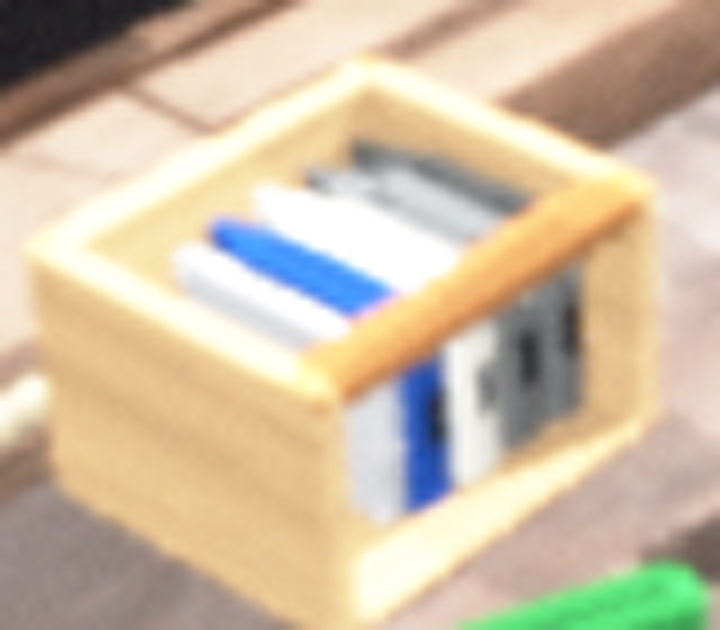

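View pics/e.png

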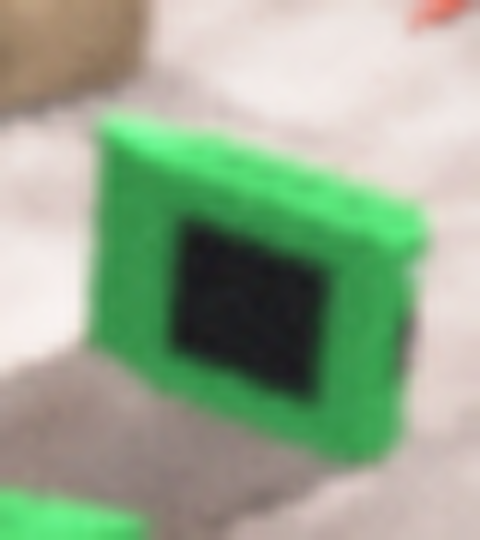

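```bash
cat >> h.py <<'E'
from scipy.spatial.transform import Rotation as Ro
def Rt(theta,psi):
    t,p=np.radians([theta,psi]); z=np.array([np.cos(t)*np.cos(p),np.cos(t)*np.sin(p),-np.sin(t)]); x=np.array([np.sin(p),-np.cos(p),0]); return np.c_[x,np.cross(z,x),z]
def rel(P,R,s=None):
    s=s or ctrl.read_state(); R0=np.array(s['eef_rot'])
    return (R0.T@(np.array(P)-s['tcp_pos'])*1000).round(1), Ro.from_matrix(R0.T@R).as_rotvec().round(4)
E
python3 - <<'E'
from h import *
R=Rt(40,2); T=np.array([.4557,-.2971,.038]); pre=T-0.12*R[:,2]+[0,0,.02]
print(pre,rel(pre,R))
E
```

```text
[ 0.36383067 -0.30030815  0.13513451] (array([-236.6, -268.3,   95.8]), array([0.8685, 0.1061, 0.2249]))
```

```bash
python3 -m creep '[[[1,-236.6,-268.3,95.8,0.8685,0.1061,0.2249],[1,-236.6,-268.3,95.8,0.8685,0.1061,0.2249],[1,-236.6,-268.3,95.8,0.8685,0.1061,0.2249],[1,-236.6,-268.3,95.8,0.8685,0.1061,0.2249],[1,-236.6,-268.3,95.8,0.8685,0.1061,0.2249],[1,-236.6,-268.3,95.8,0.8685,0.1061,0.2249],[1,-236.6,-268.3,95.8,0.8685,0.1061,0.2249],[1,-236.6,-268.3,95.8,0.8685,0.1061,0.2249],[1,-236.6,-268.3,95.8,0.8685,0.1061,0.2249],[1,-236.6,-268.3,95.8,0.8685,0.1061,0.2249],[1,-236.6,-268.3,95.8,0.8685,0.1061,0.2249],[1,-236.6,-268.3,95.8,0.8685,0.1061,0.2249]]]' 30
python3 - <<'E'
from h import *
R=Rt(40,2); T=np.array([.4557,-.2971,.038]); pre=T-0.12*R[:,2]+[0,0,.02]
print(rel(pre,R)); print(rel(T,R)); print(ctrl.read_state()['qpos'].round(1))
grab('scene','s1.png')
E
```

```text
clock: 1.3
tcp_pos: [0.3636, -0.2992, 0.1366]
eef_rot: [[0.038, -0.64, 0.768], [-0.999, -0.021, 0.032], [-0.004, -0.768, -0.64]]
contact_force: [-0.5, -1.0, -0.6]
width: 1.0
(array([1.1, 1. , 1.1]), array([-0.0034,  0.0048, -0.0013]))
(array([  1.7,  16.8, 133.9]), array([-0.0034,  0.0048, -0.0013]))
[122.8  37.8 -69.9 138.1 -68.3  10.9  43.2]
```

View pics/s1.png

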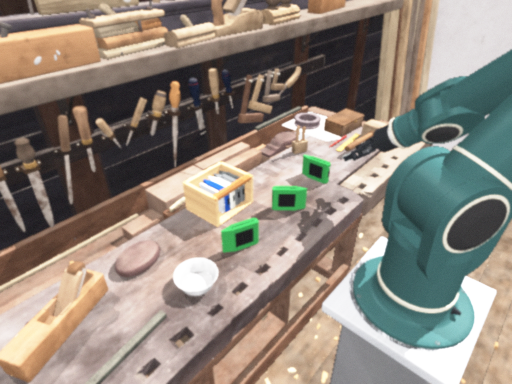

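Run:
```python
from h import *
R=Rt(45,2); T=np.array([.4545,-.2971,.0370])
print(rel(T,R)); print(rel(T-0.06*R[:,2],R))
```

```text
(array([ -0.8,  16.7, 133.7]), array([-0.087 ,  0.0012, -0.0015]))
(array([-0.9, 11.5, 74. ]), array([-0.087 ,  0.0012, -0.0015]))
```

```bash
python3 -m creep '[[[1,-0.9,5,35,-0.087,0.001,-0.001],[1,-0.9,11.5,74,-0.087,0.001,-0.001],[1,-0.9,13,95,-0.087,0.001,-0.001],[1,-0.8,15,115,-0.087,0.001,-0.001],[1,-0.8,16.7,133.7,-0.087,0.001,-0.001],[1,-0.8,16.7,133.7,-0.087,0.001,-0.001],[1,-0.8,16.7,133.7,-0.087,0.001,-0.001]]]' 30
python3 - <<'E'
from h import *
R=Rt(45,2); T=np.array([.4545,-.2971,.0370])
print(rel(T,R)); print(ctrl.read_state()['qpos'].round(1))
grab('scene','s2.png',(270,120,430,240),5);grab('top','t2.png',(270,160,410,265),5)
E
```

```text
clock: 2.05
tcp_pos: [0.4446, -0.3294, 0.0669]
eef_rot: [[0.082, -0.728, 0.681], [-0.995, -0.027, 0.091], [-0.048, -0.685, -0.727]]
contact_force: [0.3, 0.4, 0.6]
width: 1.004
(array([-30. ,  12.4,  31.4]), array([0.0309, 0.0671, 0.0007]))
[ 93.5  39.9 -48.4 126.7 -68.3  10.8  37.7]
```

View pics/s2.png

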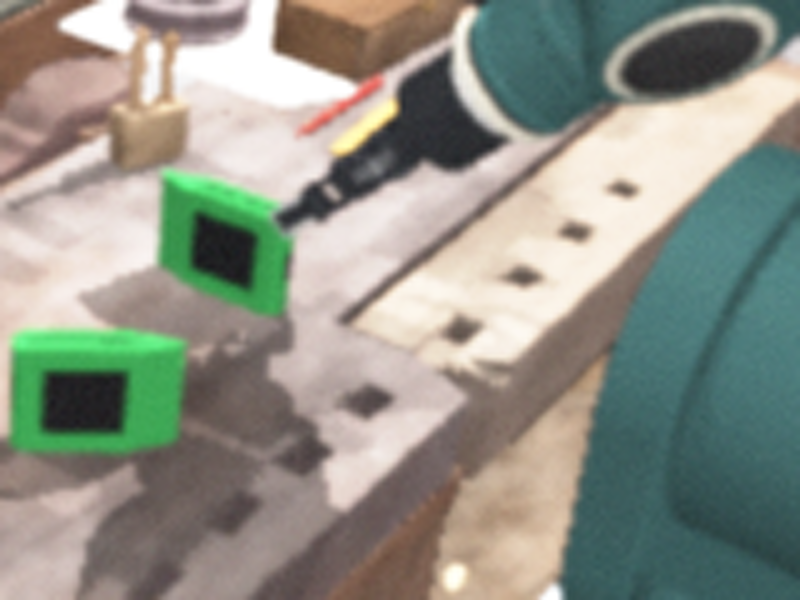

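View pics/t2.png

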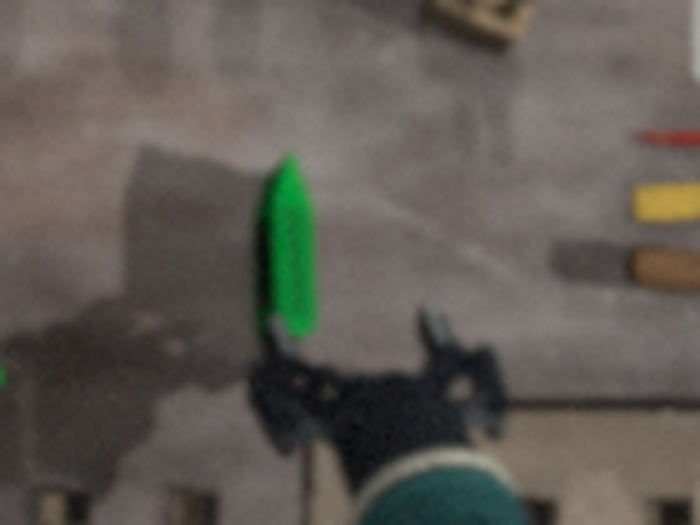

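The tool ran into wrist limits (j5 at -68.3, j6 at 10.8) and stopped about 30 mm right of target; nothing was touched. I'll identify the kinematics so I can choose an attainable posture.

```bash
python3 - <<'E'
from h import *
import itertools
s=ctrl.read_state()
D=[([71.8209,23.9455,-.5896,92.4803,.2688,63.6385,-3.0373],[[ 2.72284564e-01, -9.62216697e-01, -3.79e-04],[-9.62216148e-01, -2.72284815e-01,  1.03e-03],[-1.096e-03,  8.39e-05, -1]]),(list(s['qpos']),s['eef_rot'])]
for sg in itertools.product([1,-1],repeat=7):
    Ms=[]
    for q,R in D:
        M=Ro.identity()
        for a,sn,qq in zip('zyzyzyz',sg,q): M=M*Ro.from_euler(a,sn*qq,degrees=True)
        Ms.append(Ro.from_matrix(R)*M.inv() if 0 else M.inv()*Ro.from_matrix(R))
    e=(Ms[0].inv()*Ms[1]).magnitude()
    if e<0.15: print(sg,np.degrees(e).round(2),Ms[0].as_euler('zyz',degrees=True).round(1))
E
cat s 2>/dev/null
```

```text
(-1, 1, -1, 1, -1, 1, -1) 0.0 [ -76.1    0.  -103.9]
```

```bash
cat > log.py <<'E'
from h import *; import json
s=ctrl.read_state(); open('log.jsonl','a').write(json.dumps({k:np.array(s[k]).tolist() for k in('qpos','tcp_pos','eef_rot')})+'\n')
E
python3 log.py
python3 -m creep '[[[1,0,0,-40,0,0,0],[1,0,0,-80,0,0,0]]]' >/dev/null; python3 log.py
python3 -m creep '[[[1,0,-30,-30,-0.14,0,0],[1,0,-60,-40,-0.28,0,0]]]' >/dev/null; python3 log.py
python3 -m creep '[[[1,0,-30,-30,-0.14,0,0],[1,0,-60,-40,-0.28,0,0]]]' >/dev/null; python3 log.py
python3 -m creep '[[[1,-30,0,0,-0.14,0,0],[1,-60,0,0,-0.14,0,0.14]]]' >/dev/null; python3 log.py
python3 -m creep '[[[1,-40,0,-30,-0.1,-0.1,0],[1,-80,0,-30,-0.1,-0.2,0]]]' >/dev/null; python3 log.py
python3 - <<'E'
from h import *; import json
from scipy.optimize import least_squares
L=[json.loads(l) for l in open('log.jsonl')]
L+=[dict(qpos=[71.82085861,23.9455489,-0.58955232,92.48028134,0.26884019,63.63851579,-3.03732406],tcp_pos=[0.1700939,-0.60109679,0.23072592])]
def fk(q,p):
    M=Ro.identity(); o=np.zeros(3)
    offs=[(0,0,p[0]),(p[1],0,0),(0,0,p[2]),(p[3],0,0),(0,0,p[4]),(p[5],0,0),(0,0,p[6])]
    # base z d1 ; after q1 x offset; after q2.. 
    o=np.array([0,0,p[0]])
    seq=list(zip('zyzyzyz',(-1,1,-1,1,-1,1,-1),q))
    lo=[(p[1],0,0),(0,0,0),(p[3],0,p[2]),(p[7],0,0),(p[5],0,p[4]),(p[8],0,0),(0,0,p[6])]
    for (a,sn,qq),v in zip(seq,lo):
        M=M*Ro.from_euler(a,sn*qq,degrees=True); o=o+M.apply(v)
    return o
f=lambda p:np.concatenate([fk(l['qpos'],p)-l['tcp_pos'] for l in L])
r=least_squares(f,[.2,0,.4,0,.4,0,.3,0,0]); print(r.x.round(4),np.abs(r.fun).max(), np.linalg.svd(r.jac)[1].round(3))
for l in L: print(np.round(l['qpos'],1),np.round(l['tcp_pos'],3))
E
```

```text
[ 0.2855  0.0456  0.5003  0.0098  0.464  -0.0453  0.3005  0.0452  0.0502] 0.02840662366057861 [5.557 5.141 2.039 0.87  0.691 0.403 0.269 0.222 0.114]
[ 93.7  39.9 -48.5 126.8 -68.3  10.8  37.7] [ 0.444 -0.329  0.067]
[ 96.2  26.1 -41.9 129.2 -62.3  25.6  29.6] [ 0.388 -0.336  0.125]
[ 83.6  17.  -32.  124.4 -45.4  32.7   5.2] [ 0.396 -0.338  0.166]
[ 71.7  12.4 -25.2 116.5 -27.   42.3 -19. ] [ 0.414 -0.338  0.215]
[ 62.7   8.  -23.9 118.  -17.4  46.  -42.2] [ 0.409 -0.279  0.221]
[ 61.3   6.3 -25.8 114.8 -21.3  62.  -44.4] [ 0.402 -0.202  0.263]
[71.8 23.9 -0.6 92.5  0.3 63.6 -3. ] [ 0.17  -0.601  0.231]
```

```bash
cat > kin.py <<'E'
from h import *; import json
from scipy.optimize import least_squares
def chain(q,p):
    M=Ro.identity(); o=np.array([0,0,p[0]])
    lo=[(p[1],p[9],0),(0,0,0),(p[3],p[10],p[2]),(p[7],0,0),(p[5],p[11],p[4]),(p[8],0,0),(p[12],p[13],p[6])]
    pts=[]
    for a,sn,qq,v in zip('zyzyzyz',(-1,1,-1,1,-1,1,-1),q,lo):
        M=M*Ro.from_euler(a,sn*qq,degrees=True); o=o+M.apply(v); pts.append(o)
    return o,(M*Ro.from_euler('z',180,degrees=True)),pts
def data():
    L=[json.loads(l) for l in open('log.jsonl')]
    return L+[dict(qpos=[71.82085861,23.9455489,-0.58955232,92.48028134,0.26884019,63.63851579,-3.03732406],tcp_pos=[0.1700939,-0.60109679,0.23072592])]
def fit():
    L=data()
    f=lambda p:np.concatenate([np.concatenate([chain(l['qpos'],p)[0]-l['tcp_pos'] for l in L]),1e-3*p[[1,3,5,7,8,9,10,11,12,13]]])
    return least_squares(f,[.3,0,.4,0,.4,0,.3]+[0]*7)
E
python3 - <<'E'
from kin import *
r=fit(); print(r.x.round(4),np.abs(r.fun[:-10]).max(),np.linalg.svd(r.jac)[1].round(3))
E
```

```text
[ 2.891e-01  0.000e+00  5.018e-01  0.000e+00  4.698e-01  0.000e+00
  3.079e-01  0.000e+00 -0.000e+00 -1.450e-02 -1.590e-02 -4.000e-04
  0.000e+00 -0.000e+00] 8.439320955955232e-08 [6.059 5.387 5.213 1.308 1.172 1.078 0.612 0.567 0.241 0.218 0.147 0.124
 0.076 0.041]
```

```bash
cat >> kin.py <<'E'
lo=np.array([-161.28,-22.2,-73.04,3.21,-68.34,10.77,-161.83]);hi=np.array([161.28,115.67,71.86,147.25,248.33,114.83,161.83])
def ik(P,R,p,n=60,seed=0,q0s=None):
    rng=np.random.default_rng(seed); out=[]
    Rr=Ro.from_matrix(R)
    def f(q):
        o,M,_=chain(q,p); return np.concatenate([(o-P)*10,(Rr.inv()*M).as_rotvec(),0.002*(q-(lo+hi)/2)/(hi-lo)])
    for i in range(n):
        q0=rng.uniform(lo,hi)
        r=least_squares(f,q0,bounds=(lo+2,hi-2),max_nfev=60)
        if np.abs(r.fun[:6]).max()<3e-3: out.append(r.x)
    u=[]
    for x in out:
        if not any(np.abs(x-y).max()<8 for y in u): u.append(x)
    return u
E
python3 - <<'E'
from kin import *
p=fit().x
for th in (40,45,50):
  for nm,P in (('pick',[.4545,-.2971,.037]),('entry',[.44,.05,.047]),('push',[.56,.06,.045])):
    for q in ik(np.array(P),Rt(th,2),p,25):
        print(th,nm,q.round(0),'margin',np.minimum(q-lo,hi-q).min().round(1))
E
```

```text
Traceback (most recent call last):
  File "kin.py", line 25, in ik
    r=least_squares(f,q0,bounds=(lo+2,hi-2),max_nfev=60)
ValueError: Initial guess is outside of provided bounds
```

```bash
sed -i 's/rng.uniform(lo,hi)/rng.uniform(lo+3,hi-3)/' kin.py
time python3 - <<'E'
from kin import *
p=fit().x
for th in (40,45,50):
  for nm,P in (('pick',[.4545,-.2971,.037]),('entry',[.44,.05,.047]),('push',[.56,.06,.045])):
    for q in ik(np.array(P),Rt(th,2),p,25):
        print(th,nm,q.round(0),'margin',np.minimum(q-lo,hi-q).min().round(1))
E
```

```text
40 pick [ 21.  42.  32. 135. 240.  62.  68.] margin 8.6
40 pick [ -2.  65.  62. 136. 234.  90.  52.] margin 9.5
40 pick [ 64.  36. -16. 134. 238.  36.  85.] margin 10.4
40 pick [ 44.  36.   6. 134. 240.  47.  76.] margin 8.4
40 pick [ 108.   68.  -70.  133.  134.   18. -148.] margin 3.2
40 push [-12.  33.  -2. 140. 165.  44.  94.] margin 6.9
40 push [-27.  34.  13. 141. 172.  43.  81.] margin 6.4
40 push [-56.  47.  47. 142. 192.  46.  46.] margin 5.7
40 push [  8.  35. -24. 140. 157.  47. 110.] margin 7.5
40 push [ 41.  56. -63. 139. 144.  61. 148.] margin 8.3
40 push [-62.  55.  56. 142. 198.  49.  33.] margin 5.5
45 pick [ 106.   64.  -71.  132.  119.   20. -138.] margin 2.0
45 pick [ 39.  33.  10. 134. 244.  42.  69.] margin 4.7
45 pick [ -5.  63.  65. 135. 238.  85.  48.] margin 6.8
45 pick [ 72.  36. -28. 132. 237.  23.  85.] margin 10.9
45 pick [ 104.   61.  -68.  132.  125.   16. -146.] margin 5.1
45 pick [ 15.  41.  38. 134. 244.  58.  61.] margin 4.8
45 pick [ 46.  33.   1. 133. 243.  38.  72.] margin 5.2
45 push [-13.  30.  -1. 138. 165.  34.  95.] margin 8.8
45 push [-21.  31.   8. 139. 170.  33.  87.] margin 8.6
45 push [-61.  49.  56. 140. 207.  42.  31.] margin 7.5
45 push [  6.  32. -22. 138. 153.  37. 113.] margin 9.4
45 push [ 44.  56. -67. 137. 135.  57. 156.] margin 5.8
50 pick [ 102.   58.  -69.  130.  108.   19. -133.] margin 3.8
50 pick [ 63.  32. -19. 131. 246.  21.  71.] margin 2.0
50 pick [ -7.  60.  66. 133. 244.  78.  44.] margin 4.5
50 pick [ -2.  50.  58. 133. 246.  67.  48.] margin 2.0
50 push [-10.  28.  -4. 136. 159.  25. 101.] margin 11.3
50 push [-18.  28.   6. 136. 167.  24.  91.] margin 11.1
50 push [-65.  53.  64. 137. 223.  41.  15.] margin 8.4
50 push [ 19.  33. -36. 135. 138.  32. 132.] margin 12.2
50 push [ 39.  45. -60. 135. 128.  45. 153.] margin 8.7
50 push [-60.  45.  56. 137. 217.  35.  26.] margin 9.9
real	0m46.095s
user	0m42.004s
sys	0m0.123s
```

```bash
cat >> kin.py <<'E'
def best(P,R,p,fam,prev=None,n=14,seed=1):
    # damped search of the 1-dim self motion: fix q3 on a grid, solve rest
    Rr=Ro.from_matrix(R); b=None
    c=(lo+hi)/2
    starts=[prev] if prev is not None else []
    rng=np.random.default_rng(seed)
    L,H=lo+3,hi-3
    if fam=='flip': L=L.copy();L[4]=90
    else: H=H.copy();H[4]=90
    for i in range(n): starts.append(rng.uniform(L+.1,H-.1))
    for q0 in starts:
        q0=np.clip(q0,L+.01,H-.01)
        f=lambda q:np.concatenate([(chain(q,p)[0]-P)*10,(Rr.inv()*chain(q,p)[1]).as_rotvec()])
        r=least_squares(f,q0,bounds=(L,H),max_nfev=30)
        if np.abs(r.fun).max()<2e-3:
            m=np.minimum(r.x-lo,hi-r.x).min()
            if b is None or m>b[0]: b=(m,r.x)
    return b
E
timeout 550 python3 - <<'E'
from kin import *
p=fit().x
for th in (45,52,60):
  for nm,P in (('pick',[.4545,-.2971,.037]),('e46',[.46,.05,.047]),('e48',[.48,.05,.047]),('i52',[.52,.06,.045]),('push',[.56,.06,.045])):
   for fam in('flip','un'):
    b=best(np.array(P),Rt(th,2),p,fam)
    if b: print(th,nm,fam,b[0].round(1),b[1].round(0))
E
```

```text
45 pick flip 8.9 [ -3.  60.  63. 135. 239.  82.  49.]
45 i52 flip 5.0 [ 22.  36. -41. 142. 146.  45. 125.]
52 pick flip 3.0 [ -9.  62.  69. 133. 245.  78.  41.]
52 e48 flip 3.1 [ 22.  29. -40. 144. 139.  34. 128.]
52 i52 flip 8.6 [ 34.  38. -55. 139. 128.  40. 146.]
52 push flip 12.8 [  6.  29. -21. 134. 144.  25. 122.]
60 e46 flip 5.5 [ 37.  31. -57. 142. 113.  32. 155.]
60 e48 flip 3.1 [ -4.  21. -10. 140. 140.  14. 121.]
60 i52 flip 8.1 [ 20.  28. -37. 134. 113.  22. 154.]
60 push flip 4.6 [-46.  32.  40. 131. 241.  15.  13.]
```

The inserting lean needs a flipped wrist. A simpler plan is to grip upright near the rear end and insert until the fingers meet the bar. At 54 mm behind the grasp point, the gripper body clears the bar's top. Then I re-pose with empty hands and do the last stretch of pushing leaned back.

Run:
```python
from kin import *
p=fit().x
R=Rt(90,2); T=np.array([.4411,-.2977,.041])
print(rel(T+[0,0,.12],R)); s=ctrl.read_state(); print(s['clock'],s['tcp_pos'])
for th in (90,):
 for P in (T,[.46,.05,.05],[.53,.06,.05]):
  b=best(np.array(P),R,p,'un'); print(b and (b[0].round(1),b[1].round(0)))
```

```text
(array([123.2, -21.4,  73.4]), array([-0.2119,  0.3078, -0.0435]))
3.15 [ 0.40241315 -0.20177983  0.26269201]
(np.float64(27.5), array([ 44.,  31., -16., 113.,  13.,  38., -69.]))
(np.float64(25.6), array([  22.,   28.,  -37.,  122.,   28.,   38., -123.]))
(np.float64(27.7), array([-24.,  30.,  18., 114., -15.,  39., -85.]))
```

```bash
python3 -m creep '[[[1,60,-10,35,-0.1,0.15,-0.02],[1,123.2,-21.4,73.4,-0.2119,0.3078,-0.0435],[1,123.2,-21.4,73.4,-0.2119,0.3078,-0.0435],[1,123.2,-21.4,73.4,-0.2119,0.3078,-0.0435],[1,123.2,-21.4,73.4,-0.2119,0.3078,-0.0435],[1,123.2,-21.4,73.4,-0.2119,0.3078,-0.0435],[1,123.2,-21.4,73.4,-0.2119,0.3078,-0.0435]]]'
python3 - <<'E'
from h import *
R=Rt(90,2); T=np.array([.4411,-.2977,.041])
print(rel(T,R)); print(ctrl.read_state()['qpos'].round(1))
grab('top','t3.png',(270,160,410,265),5)
E
```

```text
clock: 3.85
tcp_pos: [0.4407, -0.2981, 0.1624]
eef_rot: [[0.034, -0.999, 0.002], [-0.999, -0.034, -0.001], [0.001, -0.002, -1.0]]
contact_force: [-0.6, -0.3, 0.3]
width: 1.007
(array([ -0.5,  -0.2, 121.4]), array([-0.0016, -0.0009, -0.0014]))
[ 49.3  20.5 -22.3 109.    9.7  52.3 -65.8]
```

View pics/t3.png

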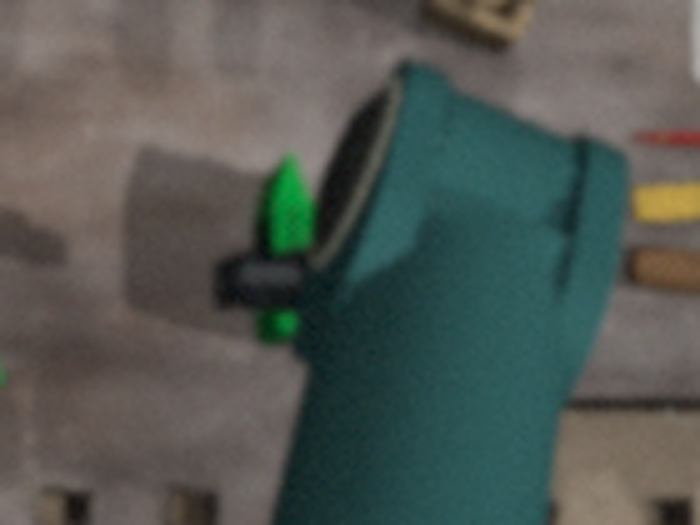

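The cassette hasn't moved: nose at crop (290,155), rear at (287,338). The gripper sits above its rear part. I'll descend and grip.

```bash
python3 -m creep '[[[1,-0.5,-0.2,45,0,0,0],[1,-0.5,-0.2,80,0,0,0],[1,-0.5,-0.2,105,0,0,0],[1,-0.5,-0.2,121.4,0,0,0],[1,-0.5,-0.2,121.4,0,0,0],[0.4,-0.5,-0.2,121.4,0,0,0],[0,-0.5,-0.2,121.4,0,0,0],[0,-0.5,-0.2,121.4,0,0,0],[0,-0.5,-0.2,121.4,0,0,0],[0,-0.5,-0.2,121.4,0,0,0],[0,-0.5,-0.2,121.4,0,0,0],[0,-0.5,-0.2,121.4,0,0,0]]]' 70
python3 -m creep '[[[0,0,0,-20,0,0,0],[0,0,0,-60,0,0,0],[0,0,0,-100,0,0,0],[0,0,0,-100,0,0,0]]]'
python3 - <<'E'
from h import *
grab('top','t4.png',(270,160,410,265),5); grab('scene','s4.png',(250,60,430,220),4)
E
```

```text
clock: 5.1
tcp_pos: [0.4415, -0.298, 0.0416]
eef_rot: [[0.034, -0.999, 0.002], [-0.999, -0.034, -0.002], [0.002, -0.002, -1.0]]
contact_force: [-1.7, 0.6, 9.0]
width: 0.274
clock: 5.5
tcp_pos: [0.4432, -0.299, 0.1464]
eef_rot: [[0.034, -0.999, 0.008], [-0.999, -0.034, -0.006], [0.006, -0.008, -1.0]]
contact_force: [0.6, -0.4, -3.2]
width: 0.27
```

View pics/t4.png

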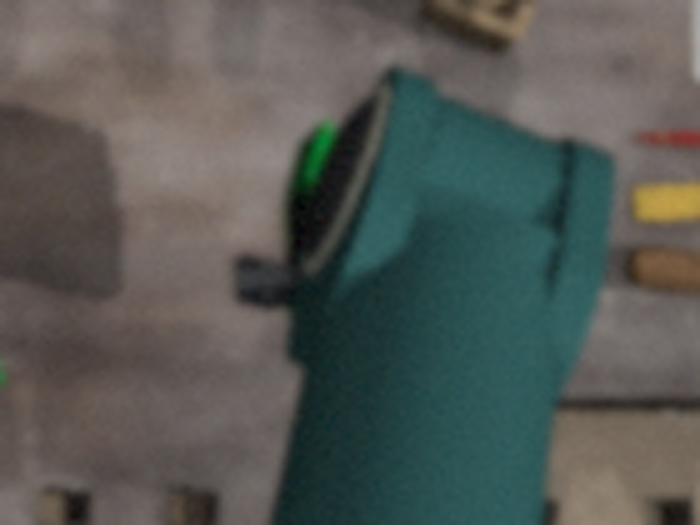

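View pics/s4.png

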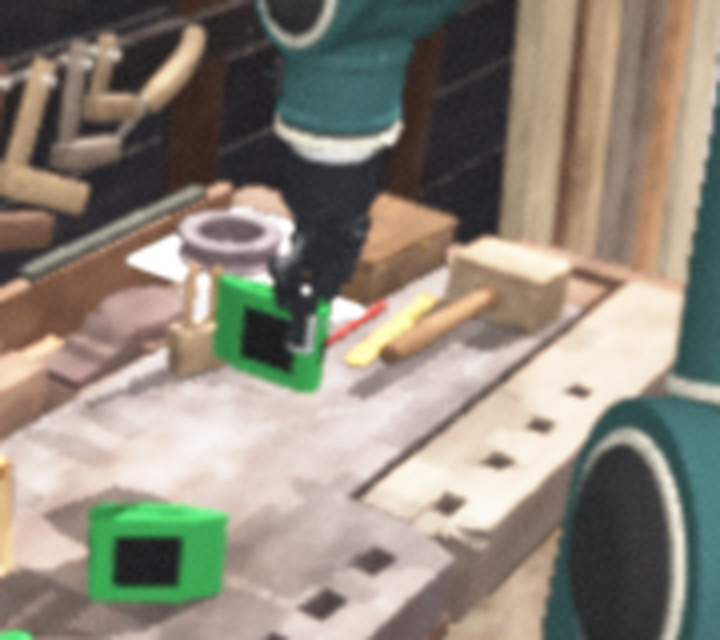

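The lift shows the cassette held level near its rear. Now I'll carry it to a spot in front of the slot, still high.

Run:
```python
from h import *
R=Rt(90,1.7); print(rel([.435,.048,.15],R))
```

```text
(array([-346. ,   -5.4,   -8.9]), array([-0.0031, -0.0028,  0.0037]))
```

```bash
python3 -m creep '[[[0,-25,0,-5,0,0,0],[0,-65,-1,-8,0,0,0],[0,-105,-2,-9,-0.003,-0.003,0.004],[0,-145,-3,-9,-0.003,-0.003,0.004],[0,-185,-3,-9,-0.003,-0.003,0.004],[0,-225,-4,-9,-0.003,-0.003,0.004],[0,-265,-5,-9,-0.003,-0.003,0.004],[0,-305,-5,-9,-0.003,-0.003,0.004],[0,-330,-5.4,-9,-0.003,-0.003,0.004],[0,-346,-5.4,-8.9,-0.003,-0.003,0.004],[0,-346,-5.4,-8.9,-0.003,-0.003,0.004],[0,-346,-5.4,-8.9,-0.003,-0.003,0.004]]]'
python3 - <<'E'
from h import *
R=Rt(90,1.7); print(rel([.435,.048,.15],R),rel([.435,.048,.050],R)); print(ctrl.read_state()['qpos'].round(1))
grab('top','t5.png',(160,120,270,215),6); grab('scene','s5.png',(130,80,330,230),4)
E
```

```text
clock: 6.8
tcp_pos: [0.4344, 0.0477, 0.1491]
eef_rot: [[0.03, -1.0, -0.002], [-1.0, -0.03, 0.0], [-0.0, 0.002, -1.0]]
contact_force: [-0.1, -0.7, -1.9]
width: 0.27
(array([-0.3, -0.6, -0.9]), array([0.0017, 0.0003, 0.0001])) (array([-0.2, -0.8, 99.1]), array([0.0017, 0.0003, 0.0001]))
[  20.4   13.7  -34.1  121.6   10.3   47.5 -108.2]
```

View pics/t5.png

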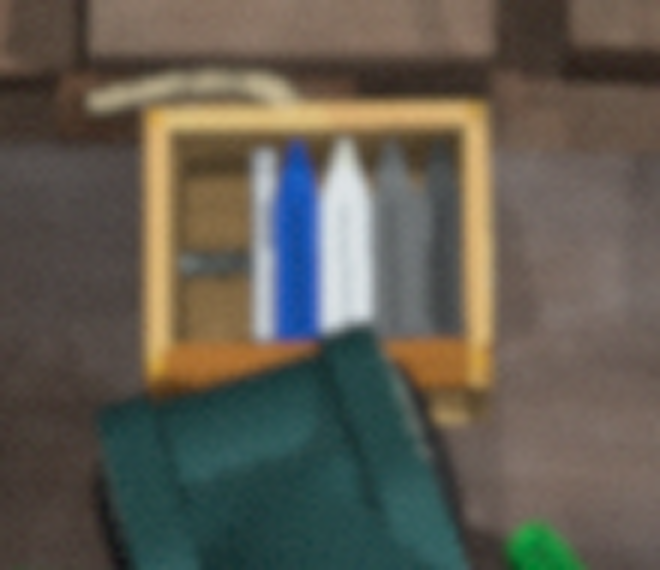

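View pics/s5.png

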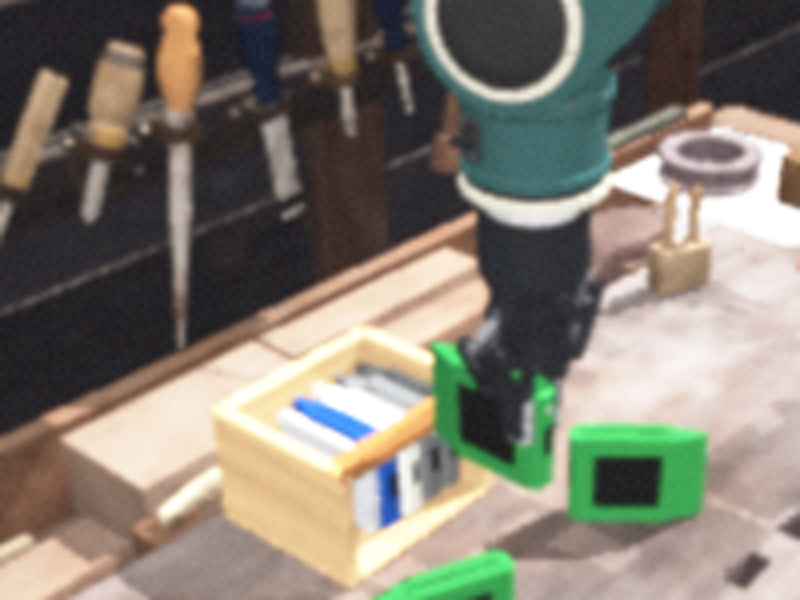

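Run:
```python
from h import *
N=np.array([.5244,.0504]);
print('pred nose top/bottom',proj('scene',[[*N,.1875],[*N,.1075]]), 'rear bottom', proj('scene',[[.4144,.047,.1075]]))
im=cv2.imread('pics/s5.png')
# finer crop from saved enlarged
save(im,'s5z.png',(400,310,600,510),4)
```

```text
pred nose top/bottom [[238.6918643  165.18076162]
 [239.48511648 188.03134782]] rear bottom [[268.0978253  201.86548296]]
```

View pics/s5z.png

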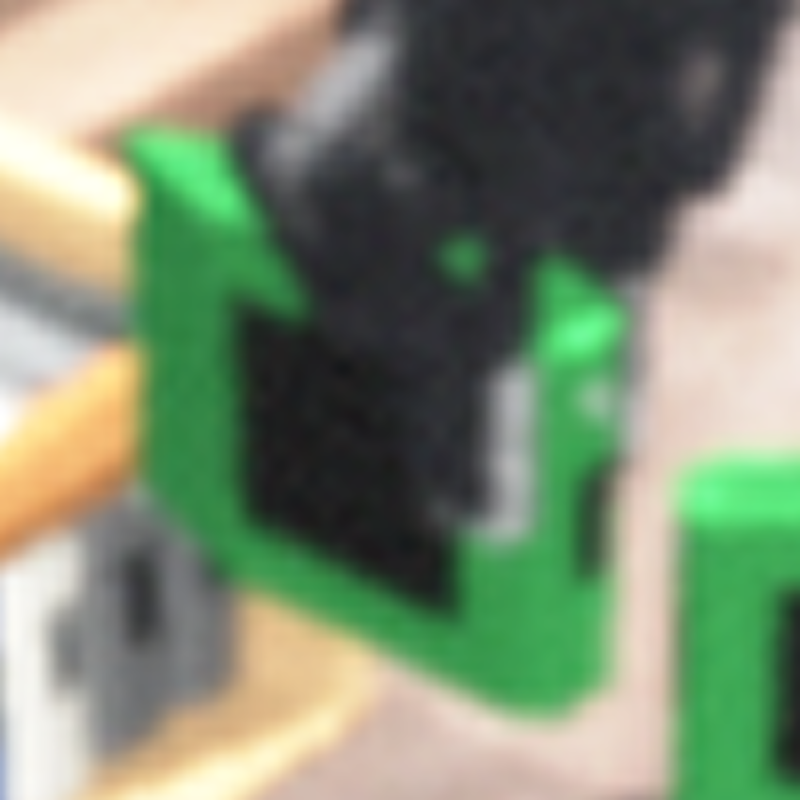

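```bash
python3 -m creep '[[[0,0,-0.5,30,0,0,0],[0,0,-0.6,65,0,0,0],[0,-0.2,-0.8,90,0,0,0],[0,-0.2,-0.8,98,0,0,0],[0,-0.2,-0.8,98,0,0,0],[0,-0.2,-0.8,98,0,0,0]]]'
python3 - <<'E'
from h import *
R=Rt(90,1.7); print(rel([.4344,.0477,.051],R),ctrl.read_state()['tcp_pos'])
im=grab('scene','s6.png',(190,140,280,230),8)
grab('top','t6.png',(160,120,270,215),6)
N=np.array([.5244,.0504]);
print('pred nose top/bottom',(proj('scene',[[*N,.0895],[*N,.0095]])-[190,140])*8)
E
```

```text
clock: 7.5
tcp_pos: [0.4359, 0.0472, 0.0523]
eef_rot: [[0.028, -1.0, -0.0], [-1.0, -0.028, 0.0], [-0.0, 0.0, -1.0]]
contact_force: [0.5, 0.1, -2.1]
width: 0.269
(array([-0.5,  1.5,  1.3]), array([ 0.0002,  0.0001, -0.0017])) [0.43593798 0.04719328 0.05229246]
pred nose top/bottom [[397.23340563 423.2879596 ]
 [402.9413139  588.3405331 ]]
```

View pics/s6.png

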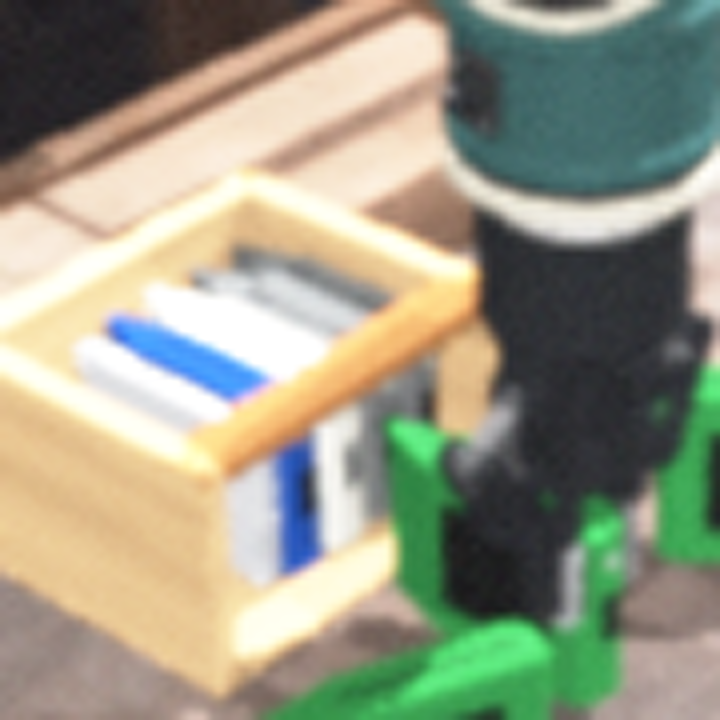

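View pics/t6.png

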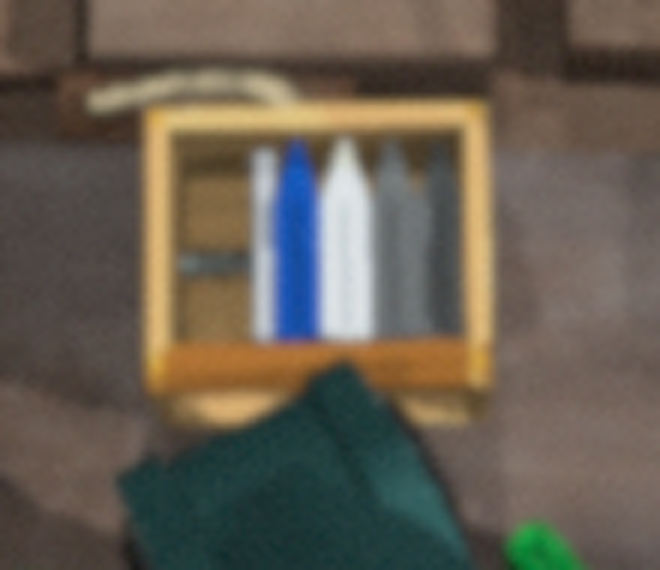

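Run:
```python
from h import *
im=cv2.imread('pics/scene0.png')
for r in (200,203,206):
    print(r,[tuple(int(v) for v in im[r,x]) for x in range(218,246)])
o,D=ray('scene',[(x,203) for x in (223.6,225,229,230,231,238)])
# rear plane: rack x=-55 : x = .5637 -(y-.05)*0.03 
for d in D:
    t=(.5637-o[0])/d[0]; P=o+t*d; t=(.5637-(P[1]-.05)*.03-o[0])/d[0]; print((o+t*d).round(4))
```

```text
200 [(172, 197, 223), (200, 205, 217), (219, 218, 222), (226, 223, 223), (227, 222, 221), (218, 205, 199), (207, 168, 154), (194, 113, 79), (170, 81, 40), (120, 61, 35), (79, 59, 53), (141, 138, 131), (217, 220, 220), (238, 242, 243), (226, 231, 232), (172, 181, 179), (161, 167, 166), (148, 152, 151), (132, 133, 129), (122, 121, 118), (113, 110, 108), (109, 109, 108), (113, 116, 114), (123, 127, 125), (121, 124, 126), (116, 128, 138), (121, 150, 175), (126, 169, 204)]
203 [(199, 218, 232), (222, 222, 227), (225, 221, 221), (228, 226, 226), (227, 225, 223), (220, 210, 207), (209, 176, 166), (193, 116, 85), (177, 83, 44), (134, 67, 37), (92, 56, 44), (132, 115, 105), (208, 204, 199), (238, 241, 241), (237, 241, 242), (228, 233, 234), (209, 217, 220), (172, 175, 179), (135, 136, 137), (120, 124, 124), (117, 125, 133), (114, 137, 153), (124, 159, 190), (128, 171, 208), (128, 174, 211), (129, 176, 213), (134, 181, 218), (144, 195, 230)]
206 [(190, 214, 234), (219, 222, 226), (226, 222, 222), (226, 221, 222), (222, 219, 218), (214, 207, 205), (204, 181, 176), (191, 120, 92), (190, 91, 47), (178, 82, 38), (167, 84, 45), (180, 127, 106), (218, 205, 198), (238, 242, 242), (238, 243, 244), (228, 234, 236), (205, 221, 228), (170, 197, 219), (137, 179, 212), (139, 186, 223), (147, 200, 234), (159, 213, 241), (177, 230, 249), (202, 245, 254), (213, 249, 255), (217, 250, 255), (211, 248, 254), (191, 237, 252)]
[0.5627 0.0842 0.0512]
[0.5629 0.0782 0.0477]
[0.5634 0.0607 0.0378]
[0.5635 0.0563 0.0352]
[0.5636 0.0518 0.0327]
[0.5646 0.0195 0.0142]
```

Ray estimates, corrected for the corner rounding, put the blue/white joint at y ≈ 0.050 m at the row's rear plane. The nose is about 3.5 mm too far right, so I'll shift left and ease it in.

```bash
python3 -m creep '[[[0,-3.5,-8,1.5,0,0,0],[0,-3.5,-20,1.5,0,0,0],[0,-3.5,-30,1.5,0,0,0],[0,-3.5,-35,1.5,0,0,0],[0,-3.8,-39,1.5,0,0,0],[0,-4.5,-42,1.5,0,0,0],[0,-5.3,-45,1.5,0,0,0],[0,-5.3,-45,1.5,0,0,0]]]'
python3 - <<'E'
from h import *
print(ctrl.read_state()['contact_force'])
im=grab('scene','s7.png',(190,140,280,230),8)
grab('top','t7.png',(160,120,270,215),6)
E
```

```text
clock: 8.4
tcp_pos: [0.4814, 0.0537, 0.051]
eef_rot: [[0.028, -1.0, 0.001], [-1.0, -0.028, -0.0], [0.0, -0.001, -1.0]]
contact_force: [-0.8, -3.3, -2.2]
width: 0.272
[-0.77847001 -3.31377547 -2.18020297]
```

View pics/s7.png

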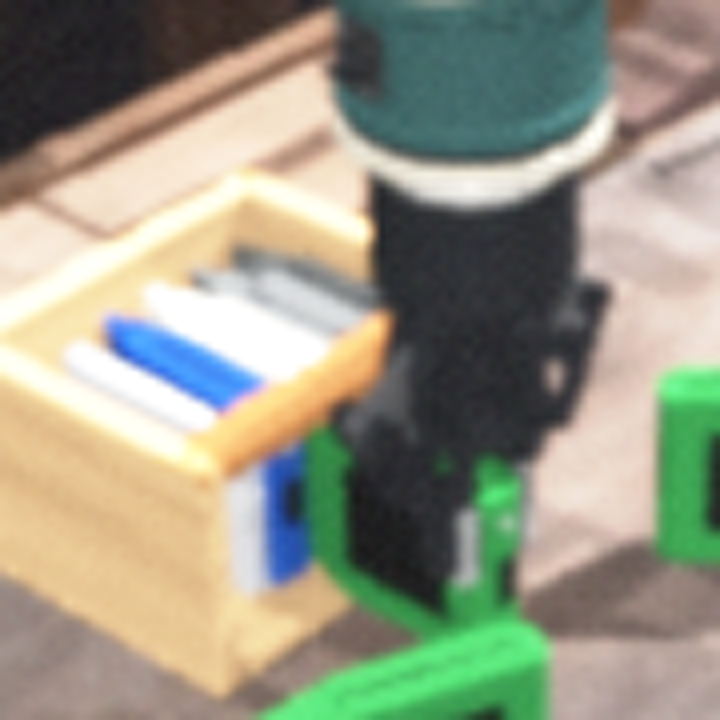

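View pics/t7.png

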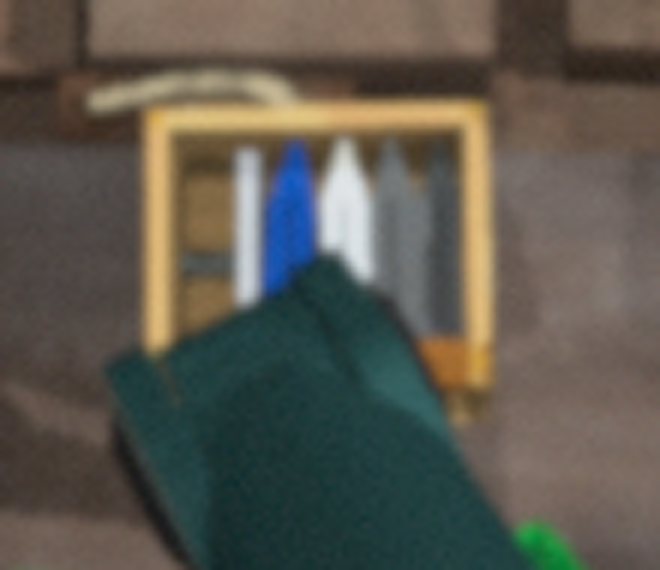

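The nose is between blue and white: the top view shows blue's rear end shifted left to (265,300). The side force of about 3 N matches the spring. I'll continue along the taper.

```bash
python3 -m creep '[[[0,-1.2,-3,0,0,0,0],[0,-2.4,-6,0,0,0,0],[0,-3.5,-9,0,0,0,0],[0,-4.6,-12,0,0,0,0],[0,-4.6,-12,0,0,0,0]]]'
python3 -m creep '[[[0,-1.1,-3,0,0,0,0],[0,-2.2,-6,0,0,0,0],[0,-3.3,-9,0,0,0,0],[0,-4.2,-12,0,0,0,0],[0,-4.2,-15,0,0,0,0],[0,-4.2,-15,0,0,0,0]]]'
python3 - <<'E'
from h import *
print(ctrl.read_state()['contact_force'])
im=grab('scene','s8.png',(190,140,280,230),8)
grab('top','t8.png',(160,120,270,215),6)
E
```

```text
clock: 9.0
tcp_pos: [0.4935, 0.0589, 0.0511]
eef_rot: [[0.028, -1.0, 0.001], [-1.0, -0.028, 0.0], [-0.0, -0.001, -1.0]]
contact_force: [-0.2, -3.1, -1.2]
width: 0.271
clock: 9.6
tcp_pos: [0.5089, 0.0636, 0.0512]
eef_rot: [[0.028, -1.0, 0.002], [-1.0, -0.028, 0.0], [-0.0, -0.002, -1.0]]
contact_force: [-0.9, -4.1, -1.9]
width: 0.272
[-0.85602575 -4.05242692 -1.88384557]
```

View pics/s8.png

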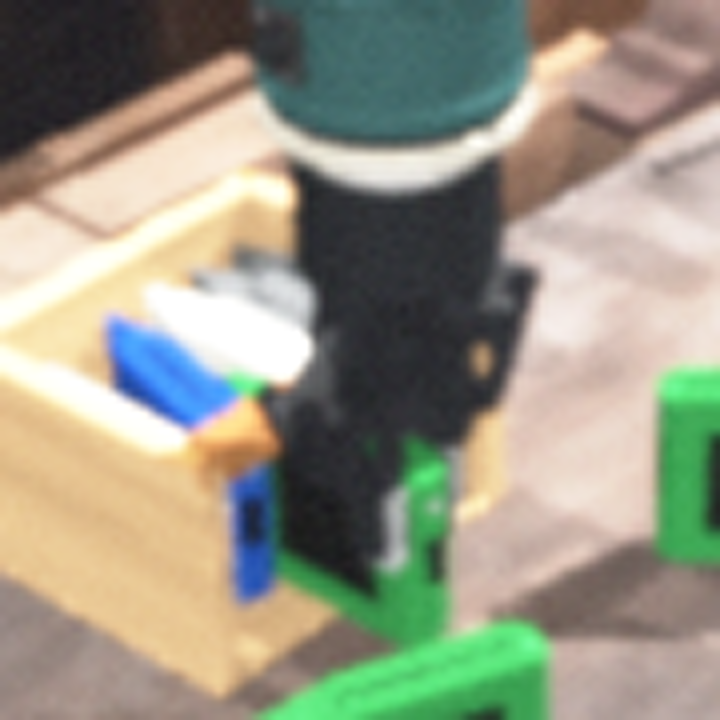

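View pics/t8.png

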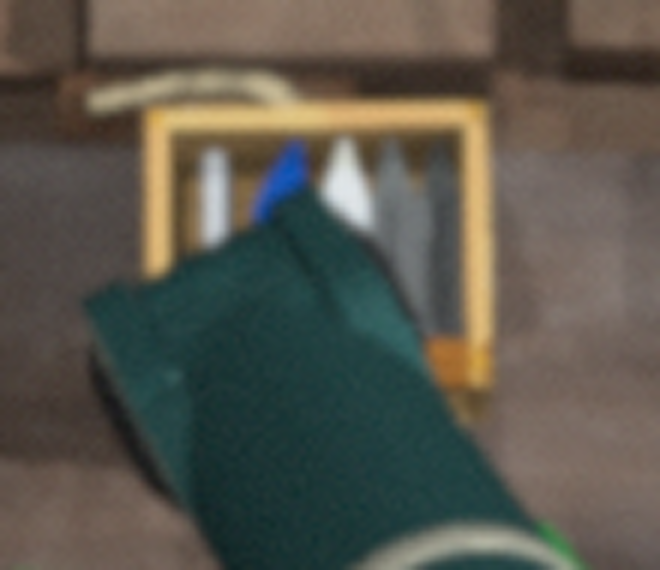

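```bash
python3 -m creep '[[[0,0.3,-3,0,0,0,0],[0,0.5,-6,0,0,0,0],[0,0.5,-8,0,0,0,0],[0,0.5,-8,0,0,0,0]]]'
python3 -m creep '[[[0,0.2,-3,0,0,0,0],[0,0.5,-6,0,0,0,0],[0,0.5,-6,0,0,0,0]]]'
python3 - <<'E'
from h import *
print(ctrl.read_state()['contact_force'])
im=grab('scene','s9.png',(180,140,270,230),8)
grab('top','t9.png',(160,120,270,215),6)
E
```

```text
clock: 10.1
tcp_pos: [0.5169, 0.0632, 0.0512]
eef_rot: [[0.028, -1.0, 0.002], [-1.0, -0.028, 0.0], [-0.0, -0.002, -1.0]]
contact_force: [0.0, -4.1, -2.7]
width: 0.27
clock: 10.4
tcp_pos: [0.5232, 0.0628, 0.0512]
eef_rot: [[0.028, -1.0, 0.002], [-1.0, -0.028, 0.0], [-0.0, -0.002, -1.0]]
contact_force: [-0.1, -4.4, -2.8]
width: 0.271
[-0.06303887 -4.41824152 -2.81474925]
```

View pics/s9.png

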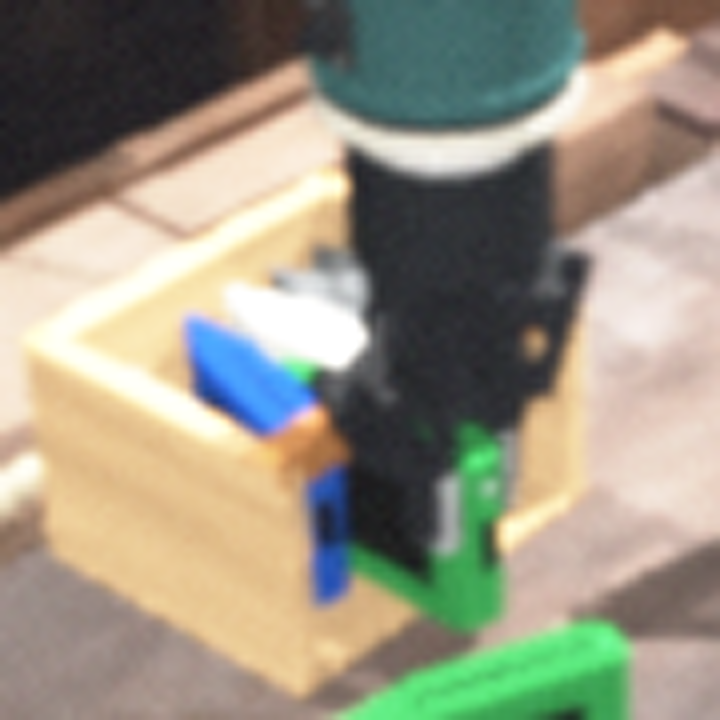

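View pics/t9.png

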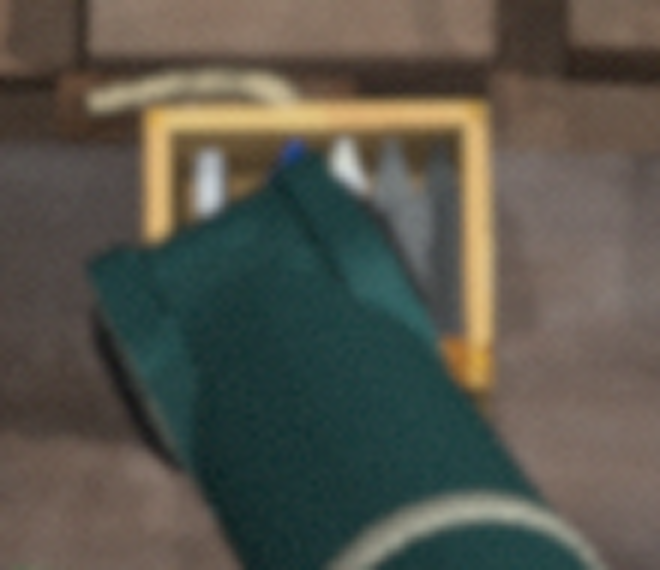

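```bash
python3 -m creep '[[[0,0.2,-2,0,0,0,0],[0,0.5,-4,0,0,0,0],[0,0.5,-4,1.5,0,0,0],[0,0.5,-4,3,0,0,0],[0,0.5,-4,3,0,0,0]]]'
python3 - <<'E'
from h import *
s=ctrl.read_state(); print(s['contact_force'],s['wrist_torque'])
E
```

```text
clock: 11.0
tcp_pos: [0.5269, 0.0625, 0.0481]
eef_rot: [[0.028, -1.0, 0.002], [-1.0, -0.028, 0.0], [-0.0, -0.002, -1.0]]
contact_force: [-0.9, -5.3, -4.0]
width: 0.271
[-0.91040497 -5.25415799 -4.01848756] [-1.00225684  0.2969566  -0.26183277]
```

```bash
python3 -m creep '[[[0,0.7,0,0.8,0,0,0],[0,1.2,0,1.5,0,0,0],[0,1.2,0,1.5,0,0,0]]]'
python3 - <<'E'
from h import *
s=ctrl.read_state(); print(s['contact_force'],s['wrist_torque'])
E
```

```text
clock: 11.3
tcp_pos: [0.5278, 0.0618, 0.0476]
eef_rot: [[0.028, -1.0, 0.004], [-1.0, -0.028, 0.001], [-0.001, -0.004, -1.0]]
contact_force: [-4.2, -4.3, 15.3]
width: 0.269
[-4.1634509  -4.3322587  15.33276387] [-0.74016005  0.63455968 -0.2492748 ]
```

Floor contact shows in the force (15 N upward). I'll release and lift clear.

```bash
python3 -m creep '[[[0.15,0,0,-0.5,0,0,0],[0.35,0,0,-0.5,0,0,0],[0.6,0,0,-0.5,0,0,0],[0.6,0,1,-0.5,0,0,0],[0.6,0,1,-0.5,0,0,0]]]' 30
python3 -m creep '[[[0.6,0,5,-20,0,0,0],[0.6,0,10,-60,0,0,0],[0.6,0,20,-100,0,0,0],[0.6,0,60,-130,0,0,0],[0.6,0,100,-150,0,0,0],[0.6,0,100,-150,0,0,0]]]'
python3 - <<'E'
from h import *
im=grab('scene','s10.png',(180,140,270,230),8)
grab('top','t10.png',(160,120,270,215),6)
print(ctrl.read_state()['qpos'].round(1))
E
```

```text
clock: 11.8
tcp_pos: [0.5267, 0.0619, 0.0481]
eef_rot: [[0.029, -1.0, 0.004], [-1.0, -0.029, 0.001], [-0.001, -0.004, -1.0]]
contact_force: [-0.9, 0.4, 0.7]
width: 0.596
clock: 12.4
tcp_pos: [0.4237, 0.0589, 0.2]
eef_rot: [[0.029, -1.0, 0.008], [-1.0, -0.029, -0.002], [0.002, -0.008, -1.0]]
contact_force: [0.3, -0.1, -0.4]
width: 0.598
[  22.     8.   -36.3  120.     6.    53.3 -106. ]
```

View pics/s10.png

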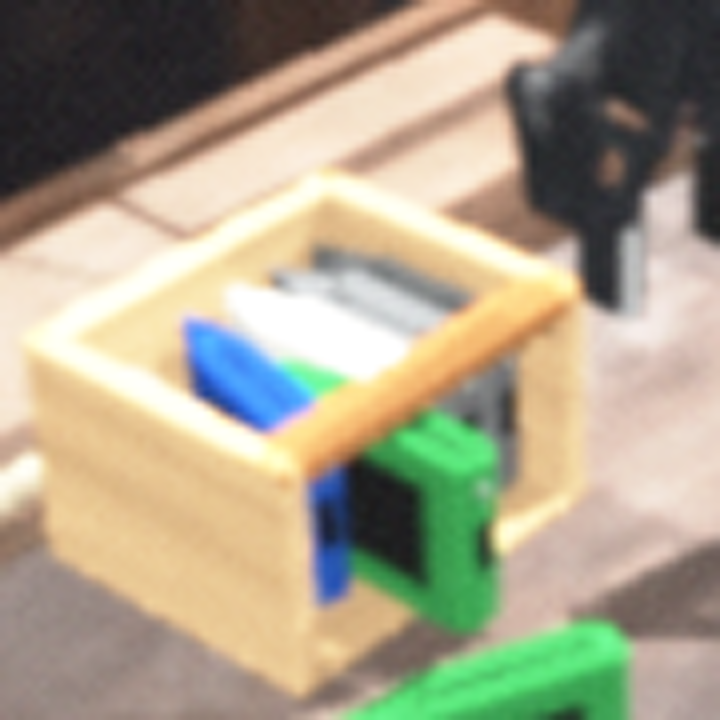

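View pics/t10.png

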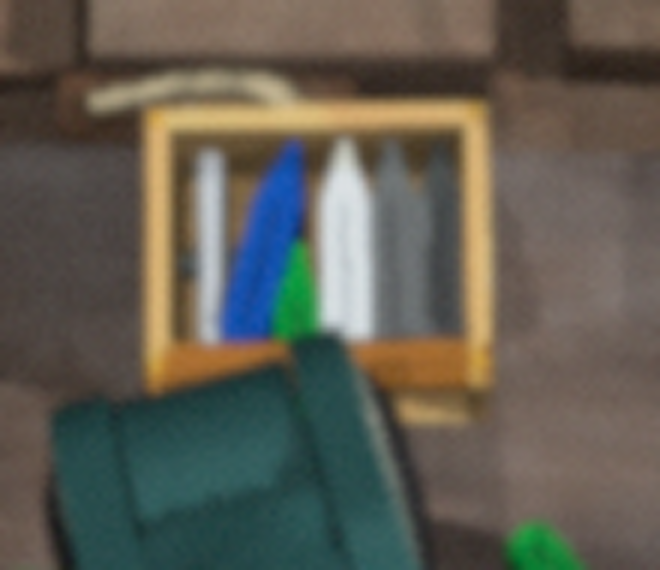

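Green is standing between blue and white, nose at top-crop (300,245), rear end clear of the bar. I'll push it up to the bar with shut fingers, still upright.

Run:
```python
from h import *
R=Rt(90,1.65)
for P in([.475,.0603,.12],[.475,.0603,.051],[.527,.0618,.051]): print(rel(P,R))
```

```text
(array([ -0.3, -48.3,  78.7]), array([-0.0063, -0.0003, -0.0006]))
(array([ -0.3, -47.8, 147.7]), array([-0.0063, -0.0003, -0.0006]))
(array([ -0.3, -99.9, 148. ]), array([-0.0063, -0.0003, -0.0006]))
```

```bash
python3 -m creep '[[[0,0,-20,35,-0.006,0,0],[0,-0.3,-48,79,-0.006,0,0],[0,-0.3,-48,115,-0.006,0,0],[0,-0.3,-48,140,-0.006,0,0],[0,-0.3,-48,148,-0.006,0,0],[0,-0.3,-54,148,-0.006,0,0],[0,-0.3,-62,148,-0.006,0,0],[0,-0.3,-68,148,-0.006,0,0],[0,-0.3,-73,148,-0.006,0,0],[0,-0.3,-78,148,-0.006,0,0],[0,-0.3,-78,148,-0.006,0,0]]]'
python3 - <<'E'
from h import *
R=Rt(90,1.65); print(rel([.528,.0618,.051],R))
im=grab('scene','s11.png',(180,140,270,230),8)
E
```

```text
clock: 13.6
tcp_pos: [0.5058, 0.0611, 0.0512]
eef_rot: [[0.028, -1.0, 0.001], [-1.0, -0.028, -0.0], [0.0, -0.001, -1.0]]
contact_force: [0.1, 0.6, -0.0]
width: 0.004
(array([ -0.1, -22.2,   0.2]), array([-0.001 , -0.0003, -0.0008]))
```

View pics/s11.png

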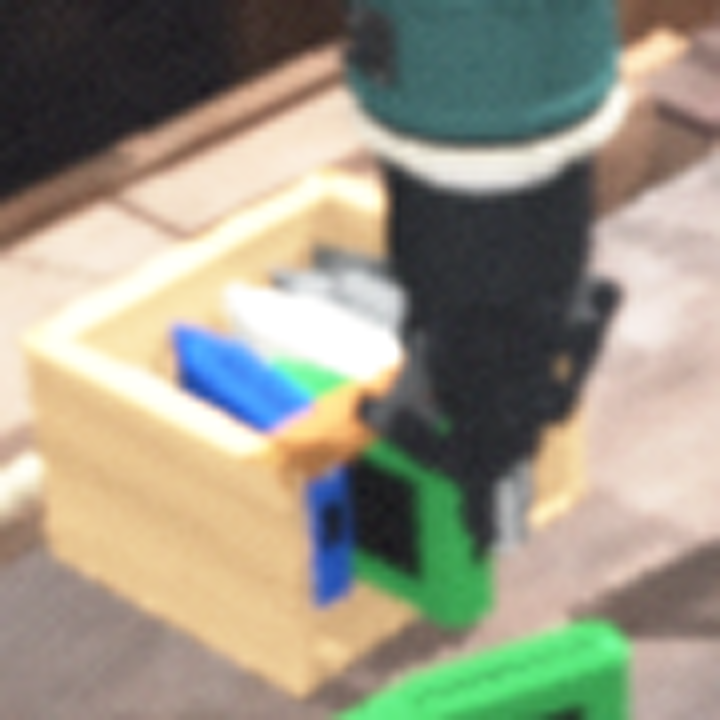

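```bash
python3 -m creep '[[[0,0,-4,0,0,0,0],[0,0,-8,0,0,0,0],[0,0,-11,0,0,0,0],[0,0,-11,0,0,0,0]]]'
python3 -m creep '[[[0,0,-4,0,0,0,0],[0,0,-8,0,0,0,0],[0,0,-11,0,0,0,0],[0,0,-11,0,0,0,0]]]'
python3 -m creep '[[[0,0,10,0,0,0,0],[0,0,20,-20,0,0,0],[0,0,40,-60,0,0,0],[0,0,70,-100,0,0,0],[0,0,110,-140,0,0,0],[0,0,110,-170,0,0,0],[0,0,110,-170,0,0,0]]]'
python3 - <<'E'
from h import *
im=grab('scene','s12.png',(180,140,270,230),8)
grab('top','t12.png',(160,120,270,215),6)
print(ctrl.read_state()['qpos'].round(1))
E
```

```text
clock: 14.05
tcp_pos: [0.517, 0.0615, 0.0511]
eef_rot: [[0.028, -1.0, 0.001], [-1.0, -0.028, -0.0], [0.0, -0.001, -1.0]]
contact_force: [-0.6, 0.5, -0.2]
width: -0.005
clock: 14.45
tcp_pos: [0.5285, 0.0618, 0.0511]
eef_rot: [[0.028, -1.0, 0.002], [-1.0, -0.028, 0.0], [-0.0, -0.002, -1.0]]
contact_force: [0.0, -0.6, -0.6]
width: -0.0
clock: 15.15
tcp_pos: [0.4186, 0.0587, 0.2246]
eef_rot: [[0.028, -1.0, 0.008], [-1.0, -0.028, -0.002], [0.002, -0.008, -1.0]]
contact_force: [0.6, -0.0, -0.0]
width: 0.003
[  24.8    5.3  -38.6  119.3    4.1   56.4 -104.4]
```

View pics/s12.png

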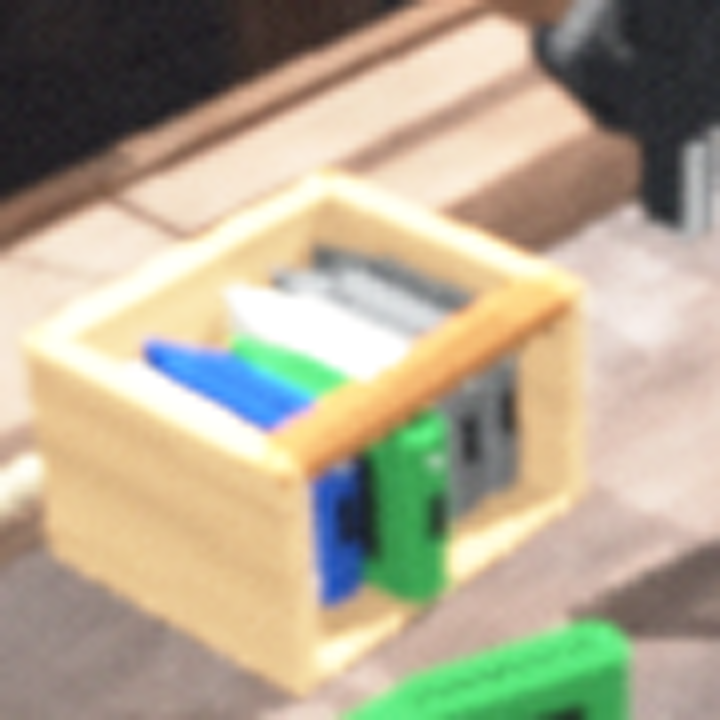

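View pics/t12.png

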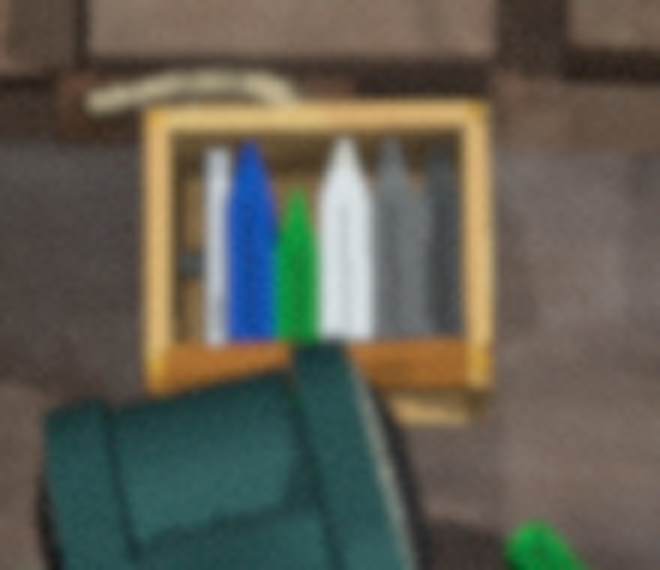

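All five are now parallel, with green's nose at (297,192) in the top crop, about 25 mm short of the others. Next I'll plan the wrist re-pose for the leaned push.

```bash
cat >> kin.py <<'E'
def local(P,R,p,q0,w=1e-4):
    Rr=Ro.from_matrix(R)
    f=lambda q:np.concatenate([(chain(q,p)[0]-P)*10,(Rr.inv()*chain(q,p)[1]).as_rotvec(),w*(q-q0)])
    r=least_squares(f,np.clip(q0,lo+2.1,hi-2.1),bounds=(lo+2,hi-2)); return r.x,np.abs(r.fun[:6]).max()
E
python3 log.py
python3 - <<'E'
from kin import *
p=fit().x; s=ctrl.read_state(); q0=s['qpos']
Rf=Rt(50,1.65)@np.diag([-1,-1,1])
for nm,R in (('as',Rt(50,1.65)),('half',Rf)):
  for Pn,P in (('push',[.555,.0626,.04]),('pre',[.50,.061,.10])):
    for g in ([19,33,-36,135,138,32,132],[0,29,-10,135,155,25,110],[35,42,-55,135,128,42,150]):
        g=np.array(g,float); 
        if nm=='half': g[6]-=180
        q,e=local(np.array(P),R,p,g); print(nm,Pn,q.round(0),round(e,4),np.minimum(q-lo,hi-q).min().round(1))
E
```

```text
as push [ 19.  34. -36. 136. 138.  34. 131.] 0.0 11.7
as push [ -3.  29. -12. 136. 153.  27. 109.] 0.0 11.0
as push [ 35.  43. -56. 135. 130.  43. 148.] 0.0 12.1
as pre [ 20.  19. -38. 142. 132.  26. 131.] 0.0 5.2
as pre [ -6.  16. -10. 143. 146.  21. 113.] 0.0 4.5
as pre [ 40.  29. -63. 142. 121.  36. 147.] 0.0 5.7
half push [ 19.  34. -36. 136. 138.  34. -49.] 0.0 11.7
half push [ -3.  29. -12. 136. 153.  27. -71.] 0.0 11.0
half push [ 35.  43. -56. 135. 130.  43. -32.] 0.0 12.1
half pre [ 20.  19. -38. 142. 132.  26. -49.] 0.0 5.2
half pre [ -6.  16. -10. 143. 146.  21. -67.] 0.0 4.5
half pre [ 40.  29. -63. 142. 121.  36. -33.] 0.0 5.7
```

```bash
cat > plan.py <<'E'
from kin import *
def rows(qs,p,s):
    P0=np.array(s['tcp_pos']);R0=np.array(s['eef_rot'])
    for q in qs:
        o,M,pts=chain(q,p); d=R0.T@(o-P0)*1000; v=Ro.from_matrix(R0.T@M.as_matrix()).as_rotvec()
        print(','.join(f'{x:.0f}' for x in d)+','+','.join(f'{x:.3f}' for x in v),'| tcp',o.round(3),'z',M.as_matrix()[:,2].round(2),'wr',pts[4].round(2),q.round(0))
E
python3 - <<'E'
from plan import *
p=fit().x; s=ctrl.read_state(); q0=s['qpos']
R=Rt(50,1.65)@np.diag([-1,-1,1])
qh,e=local(np.array([.47,.06,.2]),R,p,np.array([20,10,-38,138,132,26,-49.])); print(qh.round(1),e)
N=16; qs=[]
for i in range(1,N+1):
    t=i/N; q=q0+(qh-q0)*t; qs.append(q)
rows(qs,p,s)
M=[chain(q,p)[1] for q in [q0]+qs]; print([round(np.degrees((a.inv()*b).magnitude()),1) for a,b in zip(M,M[1:])])
E
```

```text
[-43.9  -5.2  25.5 143.4  80.1  12.8  -1.5] 0.0009705716310076258
18,-6,6,0.041,0.072,-0.167 | tcp [0.425 0.041 0.215] z [ 0.05 -0.07 -1.  ] wr [0.41 0.06 0.52] [ 21.   5. -35. 121.   9.  54. -98.]
33,-13,10,0.075,0.143,-0.339 | tcp [0.432 0.025 0.211] z [ 0.1  -0.13 -0.99] wr [0.4  0.06 0.51] [ 16.   4. -31. 122.  14.  51. -92.]
47,-21,12,0.102,0.215,-0.514 | tcp [0.44  0.012 0.209] z [ 0.16 -0.18 -0.97] wr [0.39 0.07 0.51] [ 12.   3. -27. 124.  18.  48. -85.]
58,-29,13,0.122,0.286,-0.693 | tcp [0.449 0.001 0.209] z [ 0.21 -0.21 -0.95] wr [0.38 0.07 0.5 ] [  8.   3. -23. 125.  23.  45. -79.]
66,-37,12,0.135,0.357,-0.874 | tcp [ 0.457 -0.007  0.21 ] z [ 0.27 -0.24 -0.93] wr [0.37 0.07 0.5 ] [  3.   2. -19. 127.  28.  43. -72.]
72,-45,10,0.143,0.427,-1.057 | tcp [ 0.465 -0.012  0.211] z [ 0.33 -0.26 -0.91] wr [0.36 0.07 0.49] [ -1.   1. -15. 128.  33.  40. -66.]
75,-52,8,0.145,0.495,-1.242 | tcp [ 0.472 -0.015  0.213] z [ 0.38 -0.27 -0.88] wr [0.36 0.07 0.49] [ -5.   1. -11. 130.  37.  37. -59.]
75,-58,6,0.142,0.563,-1.429 | tcp [ 0.479 -0.015  0.215] z [ 0.43 -0.27 -0.86] wr [0.35 0.
[... 708 characters left out ...]
  21. -21.]
28,-67,10,0.046,0.945,-2.570 | tcp [0.485 0.032 0.211] z [ 0.63 -0.09 -0.77] wr [0.29 0.06 0.45] [-35.  -4.  17. 140.  71.  18. -14.]
15,-61,15,0.024,1.007,-2.762 | tcp [0.479 0.045 0.206] z [ 0.64 -0.04 -0.77] wr [0.28 0.06 0.44] [-40.  -5.  21. 142.  75.  15.  -8.]
-0,-52,22,-0.001,-1.069,2.953 | tcp [0.47 0.06 0.2 ] z [ 0.64  0.02 -0.77] wr [0.27 0.05 0.44] [-44.  -5.  25. 143.  80.  13.  -2.]
[np.float64(10.7), np.float64(10.8), np.float64(11.0), np.float64(11.1), np.float64(11.2), np.float64(11.2), np.float64(11.3), np.float64(11.4), np.float64(11.4), np.float64(11.5), np.float64(11.5), np.float64(11.5), np.float64(11.5), np.float64(11.6), np.float64(11.6), np.float64(11.6)]
```

Run:
```python
from plan import *
p=fit().x; s=ctrl.read_state(); q0=s['qpos']
qh=np.array([20,8,-38,132,132,28,-49.])
N=24; qs=[]
for i in range(1,N+1):
    t=i/N; q=q0+(qh-q0)*t; q[5]+=8*np.sin(np.pi*t); qs.append(q)
rows(qs,p,s)
M=[chain(q,p)[1] for q in [q0]+qs]; print(max(np.degrees((a.inv()*b).magnitude()) for a,b in zip(M,M[1:])))
```

```text
22,-2,3,0.009,0.075,-0.096 | tcp [0.421 0.036 0.218] z [ 0.02 -0.08 -1.  ] wr [0.41 0.06 0.52] [  25.    5.  -39.  120.    9.   56. -102.]
44,-5,5,0.016,0.150,-0.193 | tcp [0.424 0.015 0.216] z [ 0.04 -0.15 -0.99] wr [0.41 0.06 0.52] [  24.    6.  -39.  120.   15.   56. -100.]
64,-10,5,0.021,0.225,-0.290 | tcp [ 0.43  -0.006  0.217] z [ 0.06 -0.22 -0.97] wr [0.41 0.06 0.52] [ 24.   6. -39. 121.  20.  56. -97.]
84,-16,3,0.024,0.299,-0.389 | tcp [ 0.436 -0.025  0.218] z [ 0.09 -0.28 -0.96] wr [0.41 0.06 0.51] [ 24.   6. -39. 121.  25.  56. -95.]
102,-24,0,0.026,0.373,-0.488 | tcp [ 0.444 -0.043  0.221] z [ 0.13 -0.34 -0.93] wr [0.41 0.06 0.51] [ 24.   6. -38. 122.  31.  55. -93.]
118,-33,-4,0.026,0.446,-0.588 | tcp [ 0.454 -0.059  0.226] z [ 0.16 -0.4  -0.9 ] wr [0.4  0.06 0.5 ] [ 24.   6. -38. 123.  36.  55. -91.]
133,-43,-10,0.026,0.519,-0.689 | tcp [ 0.465 -0.073  0.231] z [ 0.21 -0.44 -0.87] wr [0.4  0.06 0.5 ] [ 23.   6. -38. 123.  41.  54. -88.]
145,-54,-16,0.024,0.590,-0.792 | tcp [ 0.476 -0.085  0.238] z [ 0.25 -0.48 -0.84] wr [0.4  0.06 0.5 ] [ 23.   6. -38. 124.  47.  54. -86
[... 1550 characters left out ...]
,-82,-0.028,1.367,-2.158 | tcp [ 0.622 -0.02   0.304] z [ 0.83 -0.29 -0.47] wr [0.37 0.07 0.45] [ 21.   8. -38. 130. 111.  37. -58.]
65,-207,-80,-0.040,1.422,-2.285 | tcp [ 0.626 -0.001  0.303] z [ 0.85 -0.23 -0.47] wr [0.36 0.07 0.45] [ 21.   8. -38. 130. 116.  35. -56.]
45,-209,-77,-0.054,1.476,-2.414 | tcp [0.628 0.019 0.299] z [ 0.87 -0.17 -0.46] wr [0.36 0.07 0.44] [ 20.   8. -38. 131. 121.  32. -54.]
26,-209,-72,-0.071,1.528,-2.544 | tcp [0.627 0.039 0.294] z [ 0.88 -0.11 -0.47] wr [0.36 0.07 0.44] [ 20.   8. -38. 131. 127.  30. -51.]
6,-206,-66,-0.091,1.579,-2.675 | tcp [0.624 0.058 0.288] z [ 0.88 -0.04 -0.48] wr [0.35 0.07 0.44] [ 20.   8. -38. 132. 132.  28. -49.]
8.061868006837356
```

```bash
python3 -m creep '[[[0,22,-2,3,0.009,0.075,-0.096],[0,44,-5,5,0.016,0.150,-0.193],[0,64,-10,5,0.021,0.225,-0.290],[0,84,-16,3,0.024,0.299,-0.389],[0,102,-24,0,0.026,0.373,-0.488],[0,118,-33,-4,0.026,0.446,-0.588],[0,133,-43,-10,0.026,0.519,-0.689],[0,145,-54,-16,0.024,0.590,-0.792],[0,155,-67,-23,0.023,0.661,-0.895],[0,162,-81,-31,0.021,0.731,-1.001],[0,166,-95,-39,0.018,0.800,-1.107],[0,167,-109,-47,0.015,0.868,-1.216]]]'
python3 - <<'E'
from plan import *
p=fit().x; s=ctrl.read_state(); q0=s['qpos']; print(q0.round(1))
qh=np.array([20,8,-38,132,132,28,-49.])
N=12; qs=[]
for i in range(1,N+1):
    t=i/N; q=q0+(qh-q0)*t; q[5]+=6*np.sin(np.pi*t); qs.append(q)
rows(qs,p,s)
M=[chain(q,p)[1] for q in [q0]+qs]; print(max(np.degrees((a.inv()*b).magnitude()) for a,b in zip(M,M[1:])))
E
```

```text
clock: 16.45
tcp_pos: [0.5315, -0.1054, 0.2675]
eef_rot: [[0.808, -0.362, 0.465], [-0.049, -0.828, -0.559], [0.588, 0.429, -0.686]]
contact_force: [0.1, -0.0, -0.2]
width: -0.0
[ 21.    6.6 -36.8 125.8  68.   49.9 -76.5]
15,2,0,-0.012,0.064,-0.109 | tcp [ 0.544 -0.108  0.277] z [ 0.51 -0.57 -0.64] wr [0.39 0.07 0.47] [ 21.   7. -37. 126.  73.  50. -74.]
31,1,-0,-0.024,0.127,-0.219 | tcp [ 0.556 -0.107  0.286] z [ 0.56 -0.57 -0.6 ] wr [0.38 0.07 0.47] [ 21.   7. -37. 127.  79.  49. -72.]
46,-2,-2,-0.034,0.191,-0.329 | tcp [ 0.568 -0.104  0.295] z [ 0.61 -0.56 -0.56] wr [0.38 0.07 0.47] [ 21.   7. -37. 127.  84.  49. -70.]
60,-9,-6,-0.041,0.255,-0.440 | tcp [ 0.581 -0.098  0.303] z [ 0.66 -0.54 -0.52] wr [0.38 0.07 0.46] [ 21.   7. -37. 128.  89.  48. -67.]
73,-19,-10,-0.042,0.320,-0.553 | tcp [ 0.593 -0.087  0.309] z [ 0.71 -0.51 -0.49] wr [0.37 0.07 0.46] [ 21.   7. -37. 128.  95.  47. -65.]
84,-33,-16,-0.039,0.385,-0.668 | tcp [ 0.604 -0.074  0.314] z [ 0.75 -0.46 -0.46] wr [0.37 0.07 0.46] [ 20.   7. -37. 129. 100.  45. -63.]
93,-50,-22,-0.030,0.451,-0.785 | tcp [ 0.614 -0.056  0.316] z [ 0.8  -0.41 -0.44] wr [0.37 0.07 0.45] [ 20.   7. -38. 129. 105.  43. -60.]
98,-69,-29,-0.015,0.516,-0.906 | tcp [ 0.622 -0.036  0.316] z [ 0.83 -0.35 -0.43] wr [0.37 0.07 0.45] [ 20.   8. -38. 130. 111.  41. -58.]
99,-91,-37,0.004,0.581,-1.030 | tcp [ 0.627 -0.014  0.312] z [ 0.86 -0.27 -0.43] wr [0.36 0.07 0.45] [ 20.   8. -38. 130. 116.  38. -56.]
97,-114,-46,0.028,0.645,-1.157 | tcp [0.63  0.01  0.307] z [ 0.88 -0.2  -0.44] wr [0.36 0.07 0.44] [ 20.   8. -38. 131. 121.  35. -54.]
90,-137,-54,0.054,0.707,-1.287 | tcp [0.629 0.034 0.298] z [ 0.88 -0.12 -0.46] wr [0.36 0.07 0.44] [ 20.   8. -38. 131. 127.  31. -51.]
79,-160,-62,0.080,0.768,-1.420 | tcp [0.624 0.058 0.288] z [ 0.88 -0.04 -0.48] wr [0.35 0.07 0.44] [ 20.   8. -38. 132. 132.  28. -49.]
8.492569760710822
```

The arm tracks the planned joints well. I'll send the second half.

```bash
python3 -m creep '[[[0,15,2,0,-0.012,0.064,-0.109],[0,31,1,0,-0.024,0.127,-0.219],[0,46,-2,-2,-0.034,0.191,-0.329],[0,60,-9,-6,-0.041,0.255,-0.440],[0,73,-19,-10,-0.042,0.320,-0.553],[0,84,-33,-16,-0.039,0.385,-0.668],[0,93,-50,-22,-0.030,0.451,-0.785],[0,98,-69,-29,-0.015,0.516,-0.906],[0,99,-91,-37,0.004,0.581,-1.030],[0,97,-114,-46,0.028,0.645,-1.157],[0,90,-137,-54,0.054,0.707,-1.287],[0,79,-160,-62,0.080,0.768,-1.420]]]'
python3 - <<'E'
from plan import *
p=fit().x; s=ctrl.read_state(); q0=s['qpos']; print(q0.round(1))
R=Rt(50,1.65)@np.diag([-1,-1,1])
q=q0
for P in ([.55,.061,.25],[.50,.061,.15],[.50,.061,.10],[.525,.062,.05],[.555,.0626,.04]):
    q,e=local(np.array(P),R,p,q,1e-4); print(P,q.round(1),round(e,4),rel(P,R,s))
E
```

```text
clock: 17.65
tcp_pos: [0.6233, 0.0591, 0.2854]
eef_rot: [[0.026, 0.484, 0.875], [0.999, 0.02, -0.04], [-0.037, 0.875, -0.483]]
contact_force: [-0.7, 0.1, -0.1]
width: -0.002
[ 19.5   8.1 -37.5 132.1 132.3  27.8 -49. ]
[0.55, 0.061, 0.25] [ 34.    1.4 -47.8 129.5  40.9  13.2  41.3] 0.0005 (array([  1.3, -66.4, -47.1]), array([ 0.3671,  0.0658, -0.0062]))
[0.5, 0.061, 0.15] [ 49.6  19.3 -71.  140.  108.   27.2 -22.2] 0.0003 (array([   3.7, -178.1,  -42.6]), array([ 0.3671,  0.0658, -0.0062]))
[0.5, 0.061, 0.1] [ 43.7  31.7 -67.  141.5 119.7  38.9 -29.3] 0.0 (array([   5.6, -221.8,  -18.4]), array([ 0.3671,  0.0658, -0.0062]))
[0.525, 0.062, 0.05] [ 38.6  42.9 -60.9 138.9 128.2  46.3 -31.1] 0.0 (array([   9.1, -253.4,   27.5]), array([ 0.3671,  0.0658, -0.0062]))
[0.555, 0.0626, 0.04] [ 37.1  45.4 -58.7 135.1 128.6  45.6 -29. ] 0.0 (array([  10.8, -247.7,   58.6]), array([ 0.3671,  0.0658, -0.0062]))
```

Run:
```python
from plan import *
p=fit().x; s=ctrl.read_state(); q0=s['qpos']
R=Rt(50,1.65)@np.diag([-1,-1,1])
qh,e=local(np.array([.495,.0605,.09]),R,p,np.array([20,22,-38,142,132,28,-49.]),1e-5); print(qh.round(1),e)
qs=[q0+(qh-q0)*i/10 for i in range(1,11)]
rows(qs,p,s)
qp,e=local(np.array([.515,.0613,.045]),R,p,qh,1e-5); print(qp.round(1),e)
```

```text
[ 20.4  21.1 -39.7 142.8 133.7  28.6 -50.7] 4.828790034494547e-08
0,-24,3,0.037,0.005,-0.001 | tcp [0.614 0.059 0.263] z [ 0.86 -0.04 -0.52] wr [0.35 0.07 0.42] [ 20.   9. -38. 133. 132.  28. -49.]
0,-48,4,0.074,0.011,-0.001 | tcp [0.604 0.058 0.241] z [ 0.84 -0.03 -0.55] wr [0.35 0.07 0.41] [ 20.  11. -38. 134. 133.  28. -49.]
1,-72,5,0.111,0.017,-0.002 | tcp [0.592 0.058 0.22 ] z [ 0.82 -0.03 -0.58] wr [0.34 0.07 0.4 ] [ 20.  12. -38. 135. 133.  28. -50.]
1,-96,4,0.148,0.023,-0.002 | tcp [0.581 0.058 0.199] z [ 0.79 -0.02 -0.61] wr [0.34 0.06 0.39] [ 20.  13. -38. 136. 133.  28. -50.]
2,-120,3,0.185,0.030,-0.003 | tcp [0.568 0.058 0.179] z [ 0.77 -0.01 -0.64] wr [0.33 0.06 0.37] [ 20.  15. -39. 137. 133.  28. -50.]
2,-143,1,0.221,0.036,-0.004 | tcp [0.555 0.059 0.16 ] z [ 0.75 -0.01 -0.66] wr [0.32 0.06 0.36] [ 20.  16. -39. 139. 133.  28. -50.]
3,-166,-3,0.258,0.043,-0.004 | tcp [0.541 0.059 0.141] z [ 0.72 -0.   -0.69] wr [0.32 0.06 0.35] [ 20.  17. -39. 140. 133.  28. -50.]
4,-189,-7,0.294,0.050,-0.005 | tcp [0.526 0.059 0.123] z [ 0.7   0.   -0.72] wr [0.31 0.06 0.34] [ 20.  19. -39. 141. 133.  28. -50.]
4,-211,-12,0.331,0.058,-0.006 | tcp [0.511 0.06  0.106] z [ 0.67  0.01 -0.74] wr [0.3  0.06 0.33] [ 20.  20. -39. 142. 134.  28. -51.]
5,-233,-18,0.367,0.066,-0.006 | tcp [0.495 0.061 0.09 ] z [ 0.64  0.02 -0.77] wr [0.3  0.05 0.33] [ 20.  21. -40. 143. 134.  29. -51.]
[ 19.6  31.4 -38.4 140.6 139.3  36.  -52.3] 1.6511854816769777e-07
```

```bash
python3 -m creep '[[[0,0,-24,3,0.037,0.005,-0.001],[0,0,-48,4,0.074,0.011,-0.001],[0,1,-72,5,0.111,0.017,-0.002],[0,1,-96,4,0.148,0.023,-0.002],[0,2,-120,3,0.185,0.030,-0.003],[0,2,-143,1,0.221,0.036,-0.004],[0,3,-166,-3,0.258,0.043,-0.004],[0,4,-189,-7,0.294,0.050,-0.005],[0,4,-211,-12,0.331,0.058,-0.006],[0,5,-233,-18,0.367,0.066,-0.006],[0,5,-233,-18,0.367,0.066,-0.006],[0,5,-233,-18,0.367,0.066,-0.006]]]'
python3 - <<'E'
from plan import *
p=fit().x; s=ctrl.read_state(); q0=s['qpos']; print(q0.round(1))
R=Rt(50,1.65)@np.diag([-1,-1,1])
for P in ([.505,.061,.055],[.515,.0613,.04],[.53,.0618,.04],[.555,.0626,.04]): print(P,rel(P,R,s))
im=grab('scene','s13.png',(180,100,300,230),6)
E
```

```text
clock: 18.85
tcp_pos: [0.4951, 0.0602, 0.09]
eef_rot: [[-0.029, 0.766, 0.643], [1.0, 0.022, 0.019], [0.0, 0.643, -0.766]]
contact_force: [0.2, -0.0, -0.5]
width: -0.001
[ 19.   20.8 -38.1 142.8 134.6  28.1 -51.8]
[0.505, 0.061, 0.055] (array([  0.5, -14.9,  33.2]), array([ 0.0003, -0.0003, -0.0002]))
[0.515, 0.0613, 0.04] (array([  0.5, -16.9,  51.1]), array([ 0.0003, -0.0003, -0.0002]))
[0.53, 0.0618, 0.04] (array([ 0.5, -5.4, 60.8]), array([ 0.0003, -0.0003, -0.0002]))
[0.555, 0.0626, 0.04] (array([ 0.6, 13.7, 76.8]), array([ 0.0003, -0.0003, -0.0002]))
```

View pics/s13.png

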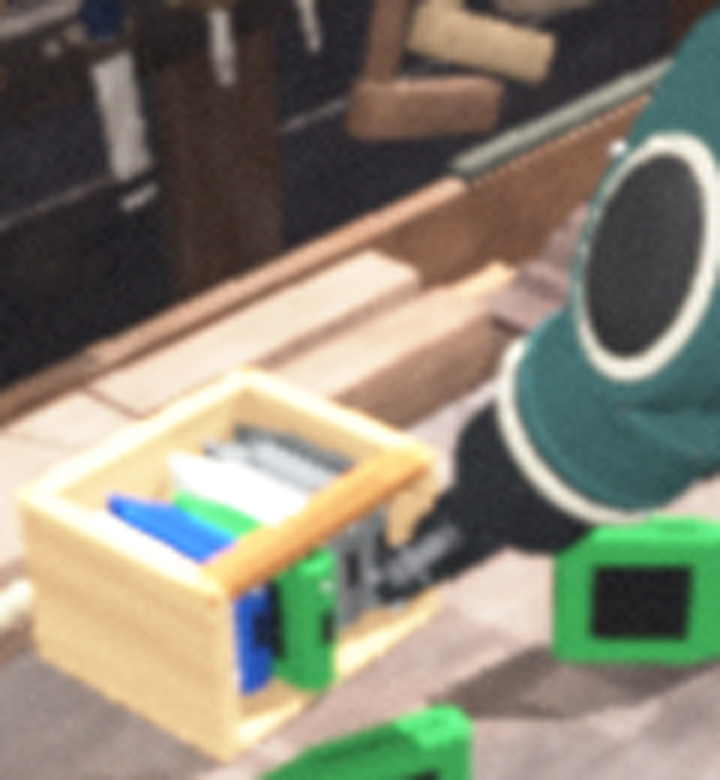

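The leaned pose is in front of the rear end with clearance under the bar. I'll lower and push.

```bash
python3 -m creep '[[[0,0.3,-8,16,0,0,0],[0,0.5,-15,33,0,0,0],[0,0.5,-17,51,0,0,0],[0,0.5,-11,56,0,0,0],[0,0.5,-5.4,60.8,0,0,0],[0,0.5,-1.6,64,0,0,0],[0,0.5,2.2,67.2,0,0,0],[0,0.5,2.2,67.2,0,0,0]]]'
python3 - <<'E'
from plan import *
s=ctrl.read_state(); print(s['qpos'].round(1))
R=Rt(50,1.65)@np.diag([-1,-1,1])
print(rel([.555,.0626,.04],R,s))
im=grab('scene','s14.png',(180,130,280,230),7)
E
```

```text
clock: 19.7
tcp_pos: [0.5412, 0.062, 0.0413]
eef_rot: [[-0.029, 0.764, 0.645], [1.0, 0.022, 0.018], [-0.0, 0.645, -0.764]]
contact_force: [-0.8, 0.4, 0.4]
width: 0.001
[ 17.9  32.6 -35.9 137.4 139.6  34.5 -51.5]
(array([0.2, 9.7, 9.8]), array([ 0.0028,  0.0001, -0.0001]))
```

View pics/s14.png

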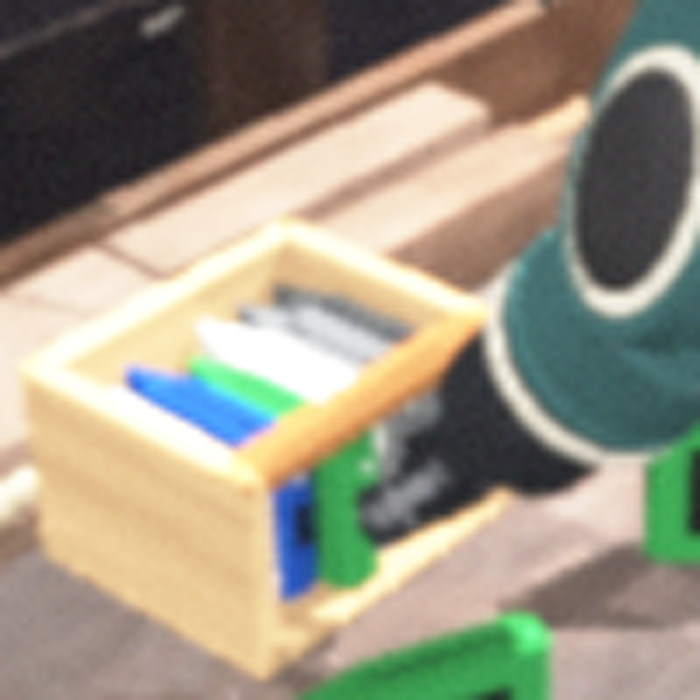

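```bash
python3 -m creep '[[[0,0,3,2.6,0,0,0],[0,0,6,5.2,0,0,0],[0,0,8.5,7.2,0,0,0],[0,0,8.5,7.2,0,0,0]]]'
python3 -m creep '[[[0,0,1.5,1.3,0,0,0],[0,0,3,2.6,0,0,0],[0,0,3,2.6,0,0,0]]]'
python3 - <<'E'
from h import *
im=grab('scene','s15.png',(180,130,280,230),7);grab('top','t15.png',(160,120,270,215),6)
E
```

```text
clock: 20.15
tcp_pos: [0.5525, 0.0623, 0.0412]
eef_rot: [[-0.028, 0.764, 0.645], [1.0, 0.022, 0.018], [0.0, 0.645, -0.764]]
contact_force: [0.6, 0.5, -0.2]
width: -0.0
clock: 20.45
tcp_pos: [0.5567, 0.0624, 0.0411]
eef_rot: [[-0.028, 0.764, 0.645], [1.0, 0.022, 0.018], [0.0, 0.645, -0.764]]
contact_force: [0.2, -0.8, -0.6]
width: 0.0
```

View pics/s15.png

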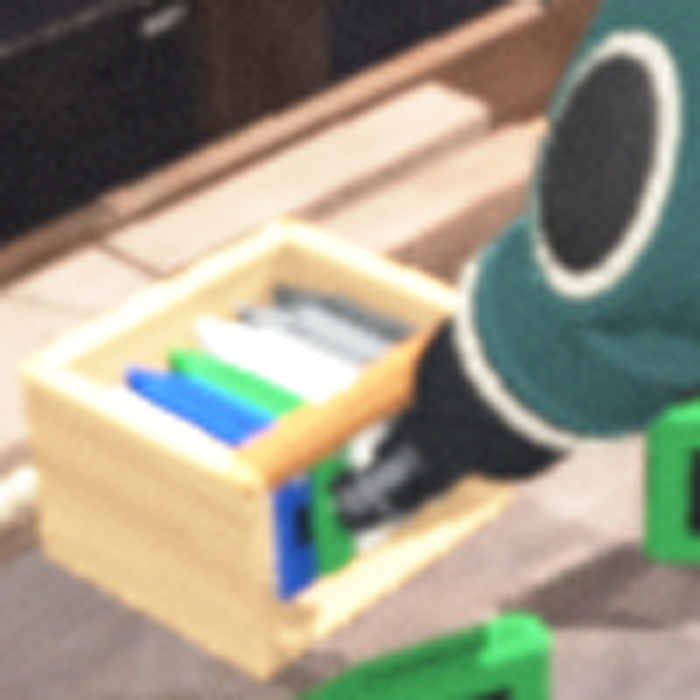

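View pics/t15.png

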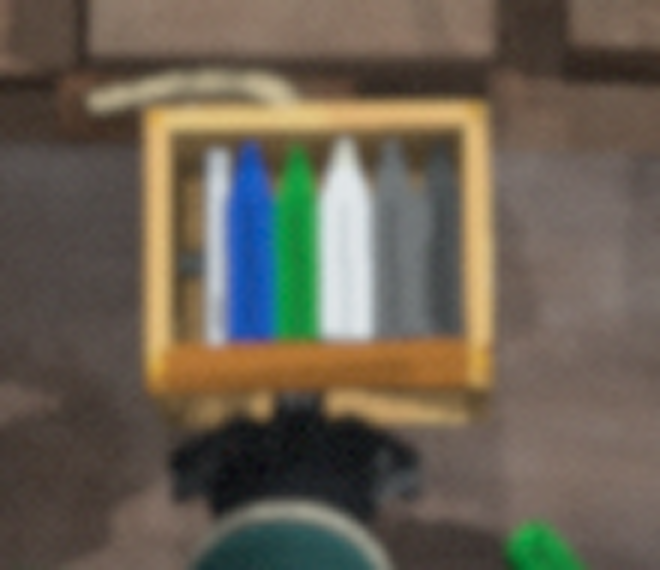

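Green's nose is about 4 mm short of blue's (150 vs 142 in the crop). I'll push on in small steps until the force rises.

```bash
python3 -m creep '[[[0,0,1.5,1.3,0,0,0],[0,0,2.3,1.9,0,0,0],[0,0,2.3,1.9,0,0,0]]]'
python3 -m creep '[[[0,0,0.8,0.6,0,0,0],[0,0,1.2,1,0,0,0],[0,0,1.2,1,0,0,0]]]'
```

```text
clock: 20.85
tcp_pos: [0.5596, 0.0625, 0.0411]
eef_rot: [[-0.028, 0.764, 0.645], [1.0, 0.022, 0.018], [-0.0, 0.645, -0.764]]
contact_force: [-1.1, -0.5, 1.1]
width: -0.001
clock: 21.15
tcp_pos: [0.56, 0.0625, 0.0405]
eef_rot: [[-0.029, 0.765, 0.643], [1.0, 0.022, 0.019], [0.0, 0.643, -0.765]]
contact_force: [-9.9, -0.3, 2.9]
width: 0.0
```

The force jumped to 10 N, so the nose is at the back wall. I'll back off and check.

```bash
python3 -m creep '[[[0,0,-8,-7,0,0,0],[0,0,-25,-21,0,0,0],[0,0,-35,-40,0,0,0],[0,0,-25,-70,0,0,0],[0,-20,-10,-105,0,0,0],[0,-20,-10,-105,0,0,0]]]'
python3 - <<'E'
from h import *
print(ctrl.read_state()['qpos'].round(1))
im=grab('scene','s16.png',(180,130,280,230),7);grab('top','t16.png',(160,120,270,215),6)
E
```

```text
clock: 21.75
tcp_pos: [0.4852, 0.039, 0.1175]
eef_rot: [[-0.028, 0.762, 0.647], [1.0, 0.023, 0.016], [-0.003, 0.647, -0.763]]
contact_force: [-0.1, -0.4, -0.7]
width: -0.003
[ 23.5  14.1 -38.5 144.  135.8  21.6 -51.7]
```

View pics/s16.png

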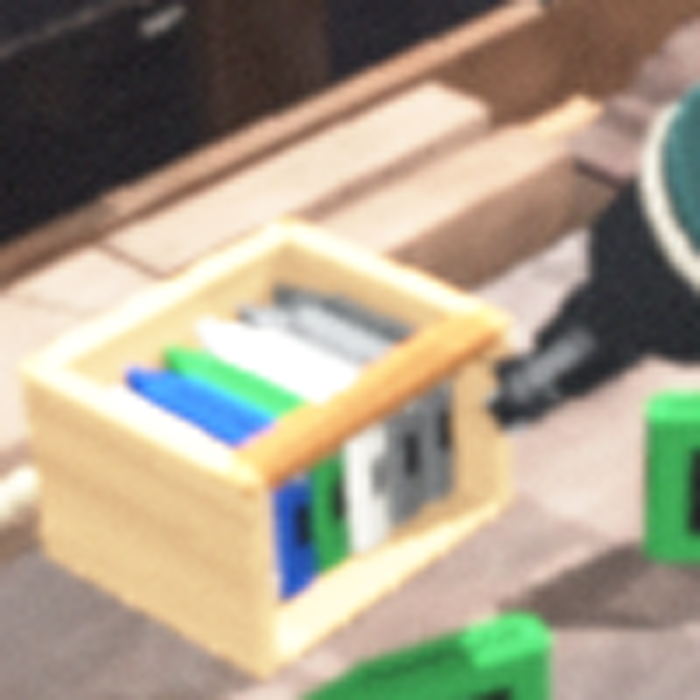

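View pics/t16.png

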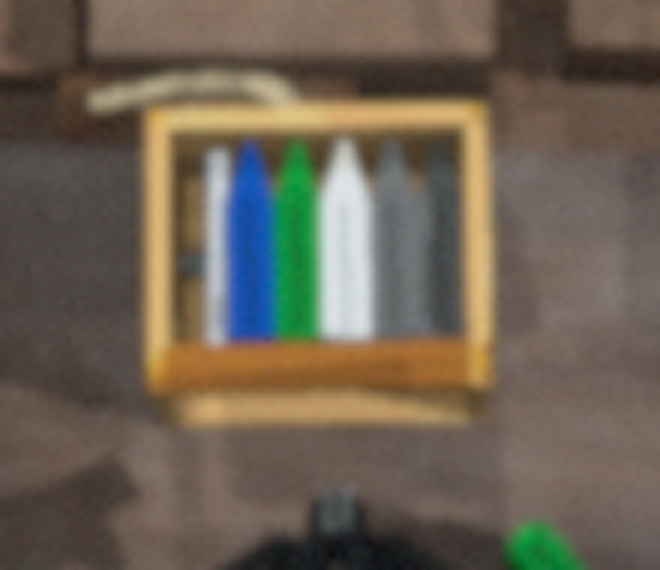

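All five are parallel with rear ends in one line, and green's nose is level with blue's at row 142. One numeric check, including the bystanders, then I hand in.

Run:
```python
from h import *
a=cv2.imread('pics/top0.png'); b=optics.get_image('top')[:,:,::-1].copy()
for n,(x0,y0,x1,y1) in dict(dish=(100,200,150,250),oval=(85,148,140,192),gauge=(350,148,385,175)).items():
    d=cv2.absdiff(a,b)[y0:y1,x0:x1].max(2); print(n,d.mean().round(1),d.max())
hsv=cv2.cvtColor(b,cv2.COLOR_BGR2HSV)
for n,l,h in(('green',(45,120,50),(75,255,255)),('blue',(100,150,80),(125,255,255))):
    m=cv2.inRange(hsv,l,h)[140:178,183:245]; ys,xs=np.nonzero(m)
    top=[xs[ys==ys.min()].mean()+183,ys.min()+140]; ax=[xs[ys==r].mean()+183 for r in range(15,34)]
    P=onz('top',[top,(ax[0],155),(ax[-1],173)],0.086); d=P[1]-P[2]
    print(n,'nose',P[0].round(4),'mid',P[1].round(4),'yaw',np.degrees(np.arctan2(d[1],d[0])).round(2))
s=ctrl.read_state(); print(s['clock'],s['contact_force'])
```

```text
dish 23.5 94
oval 3.4 10
gauge 3.7 9
green nose [0.6701 0.0644 0.086 ] mid [0.6358 0.0634 0.086 ] yaw 3.14
blue nose [0.6666 0.087  0.086 ] mid [0.6354 0.0875 0.086 ] yaw 3.32
21.9 [ 0.01084134  0.33704435 -0.8377183 ]
```

Run:
```python
from h import *
a=cv2.imread('pics/top0.png'); b=optics.get_image('top')[:,:,::-1].copy()
save(np.hstack([a[190:260,85:165],b[190:260,85:165]]),'dish.png',None,4.5)
for n in(a,b):
    m=cv2.inRange(n,(170,170,170),(255,255,255))[195:255,95:160]
    g=cv2.cvtColor(n,cv2.COLOR_BGR2GRAY)[195:255,95:160]; c=cv2.HoughCircles(g,cv2.HOUGH_GRADIENT,1,50,param1=80,param2=12,minRadius=14,maxRadius=23); print(c)
```

```text
[[[30.5 31.5 17.4]]]
[[[29.5 31.5 17.4]]]
```

View pics/dish.png

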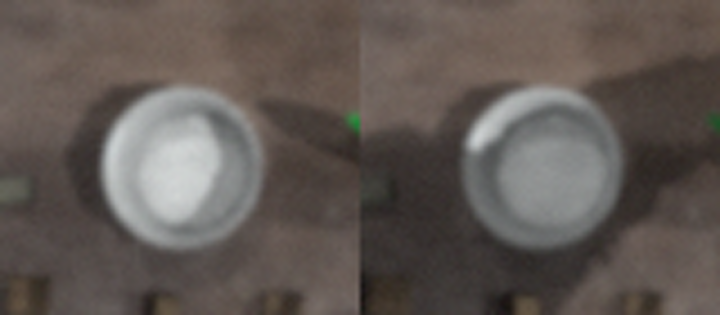

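The dish is in the same place; the difference is only the arm's shadow. Handing in.

```bash
python3 -c "
from plant import ctrl
print(ctrl.job_done())"
```

```text
the job is handed in; nothing more can be done
None
```

The green cassette is back in the rack immediately left of the white one, between blue and white, and I handed the job in at about 22 s of the 58 s allowed. No verdict was reported.

**What I did:**
- I gripped the cassette upright near its rear, eased the nose in and released it.
- I pushed it up to the bar with the fingers shut and upright. Then I turned the wrist over and leaned the tool back for the last stretch under the bar.
- My first approach, leaned back, stopped at the joint limits before touching anything. That is why I switched to the upright grip.

**Last checks:**
- **Depth:** the push force rose to 10 N when the nose reached the back wall, and both views show all five rear ends in line and the noses level. By rays, green's nose came out 3.5 mm farther in than blue's, about one pixel and not corrected for rack angle.
- **Order and squareness:** green lies about 24 mm right of blue. Its yaw measured 3.1° and blue's 3.3°, against 1.6° for the rack, so they are parallel but my two yaw measurements disagree by 1.5°.
- **Upright and height:** I judged these by eye only, and the cassettes look upright and seated on the rack floor.
- **Bystanders:** the oval pad and the gauge match their starting pictures. The dish area first flagged a difference, but that was the arm's shadow; its circle fit moved by only about one pixel.
- **Robot:** it was clear of everything when I handed in, with the force on the tool below 1 N.

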